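# Weigh a batch of sample jars on the beam scale and pack them for transport

## Robot

A 6-joint arm with a two-finger parallel gripper is mounted at the origin on the work surface. World frame = base frame: x ahead of the robot, y to its left, z up, the work surface at z = 0. Lengths are in mm, angles in rad, forces in N, time in s.
With the tool pointing down it reaches from about 350 to 975 mm from the base axis. Payload 7.1 kg.
Tool frame: the origin (TCP) lies on the centre line of the jaws, within the pads' length; the fingertips stand 17 mm ahead of it and the grasp point (between the pads) lies 2 mm behind it (tip_extent is the distance from the TCP to the fingertips, in mm); z points along the fingers, y is the line along which they close (so a half turn about z gives the same grasp; the last joint's range is limited). The gripper opens to 88 mm and grips with 3 to 60 N. Pads are 20 mm wide; open, the fingers measure 115 mm over their backs; the gripper's body (75 mm by 178 mm) begins 61 mm behind the grasp point.
Start: joints at [-1.15, 0.423, 1.63, -0, 1.089, -0.019], TCP at [266.114, -565.498, 239.675] pointing down, gripper open.
Joint ranges: [-3, 3], [-0.9, 2.11], [0.09, 2.58], [-1.31, 4.45], [0.11, 2.69], [-2.54, 2.54]. Speed limits (rad/s): [2.39, 2.39, 3.01, 3.14, 3.14, 3.14].

## Interface

Orientations are given as a rotation vector (axis times angle).
In Python, from workcell import get_obs, get_image, camera_model, close_job, look_for, outline_of, pinpoint, tip_extent gives the robot as it stands.
- The arm moves only by the shell command python3 -m jog 'ROWS'. ROWS is text: rows parted by semicolons, each of 7 numbers parted by spaces: the shift along the tool's x, y, z as a fraction of full scale, then the turn, a rotation vector about the tool's x, y, z as a fraction of full scale, then the closure, from -1 (fully open) to 1 (shut). A call has 1 to 8 rows; each row is the pose to reach, as a shift and turn from the pose commanded when the call began, along the tool's axes at that moment; what a row does not reach only later rows make up. Full scale, the value 1, is 0.2 m for a shift and 30 degrees for a turn. A row lasts 1/10 s, in which the tool goes at most 50 mm and 8.59 degrees, less where a joint would pass 70% of its speed; a pose out of reach is approached as far as the arm can. A call with a number of a shift or a turn outside -1 to 1 is refused whole. A call with a gripper value outside its range is refused whole. The fingers move at their own pace and stop on an object; the grip force is fixed at half the most. Time passes only in rows, so rows that repeat a pose let the fingers close. It gives the time, the measured TCP pose, the force, the opening and the grip force at its end, in the units of the state.
- get_obs(): the state, without advancing time (a new reading comes with each control period).
- get_image(name): name is "scene" or "side" or "wrist"; returns the picture (480x640x3 uint8, red, green, blue); there is no depth.
- camera_model(name): a dict with "fx", "fy", "cx", "cy" (pixels), "origin" and "orientation" of the camera in the world; the wrist camera has in their place "tool_from_camera" (4x4, takes a point from camera to tool coordinates, whose origin is the TCP and whose axes are the flange's). Camera axes: x right, y down, z forward; pixel columns grow to the right and rows downward; lengths in mm; the calibration is good to about 2 mm. The wrist camera is an equidistant fisheye: a pixel r from the principal point sees the ray r / f radians off the axis. A picture is of the moment at which its call begins: read the wrist's pose just before it. camera_model takes no time and is no camera call.
- close_job(): hands the job in; it is judged then, once.
Trained networks look in the newest picture that a camera, given by its name, has taken for a name from the list of things; names that differ only in an ending like _2 or _b are one class to them, and where a whole thing is asked for, a point or a joint stands for the part that bears it (a point fixed in the world has none). Each returns a list of dicts, best first, with "confidence" (0 to 1); they miss things now and then, are a little off and sometimes report something else, mostly with a low value. They report only what shows in the picture. A call takes as long as a camera call.
- look_for(target, camera): "xyz" ([x, y, z] in mm, in the coordinates of the camera as it stood for that picture, good to about 4 mm: the middle of the surface that is visible of it).
- outline_of(target, camera): "mask" (480x640 bool, what is visible of it).
- pinpoint(target, camera): "xyz" ([x, y, z] in mm, in the coordinates of the camera as it stood for that picture, good to about 4 mm: a listed point, or the origin of a listed thing).
The state is a dict: "t": time; "qpos": joint angles; "qvel": joint speeds; "joint_torque": joint torques, N m; "ee_pos": TCP position; "orientation": TCP orientation; "ft_force": force on the tool from outside, world axes, zero at the start; "moment": the same for the moment, N m; "width": finger opening in mm; "grasp_force": force on a finger pad.
Only numpy, scipy, OpenCV 4.12 (cv2) and the standard library are available. Lean on these libraries where they do the work, as an engineer would, in place of code of your own. Each camera call takes 0.05 s, during which the arm holds its last target. There are 200 camera calls.

## Task

Weigh this batch of sample jars together: with the beam arrested stand all the jars on the scale pan, free the beam with the red lever and slide the brass poise along until the beam hangs level by itself, then arrest the beam again. After that pack all the jars upright in the cream crate, and leave the beam arrested and the poise where it balanced so that I can read the weight. Only handle jars while the beam is arrested, only move the poise while it is free, and leave the wash bottle, the white sorting tray and the forceps where they are.

Things in the scene. Friction and masses are not known exactly. Their poses are not given: they have to be found in the camera images.
- balance: Grey bench beam scale, fixed; base 100 mm deep (x), 30 mm thick, y from -360 to +240 mm. Origin: on the bench right under the beam's pivot, which is 85 mm up. Its y axis runs along the beam: pan at +y, poise and red pointer at -y; x points away from the robot. A white zero plate with a green level band, top 135 mm up, stands behind the pointer.
- pan_top (a point): Middle of the upper face of the square steel pan, 174 mm on a side, its lip 6 mm above that face; 140 mm from the pivot towards +y and 115 mm above the bench when the beam is level. A linkage keeps the pan horizontal at every beam angle, so where a load stands on it does not matter. Axes as the balance's.
- beam (a joint): Beam angle (rad): 0 level (pointer on the middle line of the zero plate, 330 mm from the pivot), positive pan side up; stops at -0.08 and 0.08. Free, it is damped and settles in about 2 s. Near level each mm of poise outwards adds about 0.0045 rad; more than about 18 mm from balance the beam lies on a stop.
- arrest (a joint): Arrest lever (rad): 0 fully arrested (knob leaning towards the pan; a yoke holds the beam level), 1.0 fully released (leaning towards the pointer end; beam free). Stops at both ends, stays where it is left, takes about 4 to 6 N at the knob. Starts arrested.
- arrest_tip (a point): Centre of the red ball, 22 mm across, on the arrest lever. The lever is on the robot's side of the base, 66 mm before the beam, 130 mm from the pivot towards the pointer. It swings along the balance's y on a 65 mm radius about a point 35 mm up, 0.5 rad to either side of upright: the ball travels 62 mm along y, 92 mm up at the ends, 100 mm in the middle.
- poise (a joint): Position of the brass poise along the beam (m): 0 nearest the pivot (80 mm from it; there the empty pan balances), growing outwards to a stop at 0.215. Slides with about 1.5 N of friction, stays where it is left. Starts below 0.04, too far in for any batch; the balance lies between 0.07 and 0.2.
- poise_top (a point): Top centre of the poise's black knob (20 mm across, 20 mm tall). Below it is the brass block through which the beam passes: 40 mm along the beam, 44 mm across, 50 mm tall, its middle at the beam's height, its upper face 20 mm below this point. Poise mass 0.5 kg.
- jar_1: Closed sample jar with a blue screw lid, clear glass with sandy content, 54 mm across and 85 mm tall, 0.13 to 0.24 kg (each different). Origin: centre of its underside, z up along the jar. Stands on the bench at the start; may be absent (None).
- jar_2: Closed sample jar with a blue screw lid, clear glass with sandy content, 54 mm across and 85 mm tall, 0.13 to 0.24 kg (each different). Origin: centre of its underside, z up along the jar. Stands on the bench at the start; may be absent (None).
- jar_3: Closed sample jar with a blue screw lid, clear glass with sandy content, 54 mm across and 85 mm tall, 0.13 to 0.24 kg (each different). Origin: centre of its underside, z up along the jar. Stands on the bench at the start; may be absent (None).
- crate_in (a point): Middle of the inner floor (5 mm above the bench) of the cream transport crate, an open box fixed to the bench, 150 x 270 mm outside, long side along this point's y axis, walls 5 mm thick and 45 mm tall (inside 140 x 260 mm).
- wash_bottle: White squeeze bottle with a yellow band and a red cap and spout, 68 mm across, 190 mm tall; origin at the centre of its underside. Not to be disturbed.
- sorting_tray: White plastic cavity tray, 110 x 220 x 25 mm; origin at the centre of its underside. Not to be disturbed.
- forceps: Steel forceps lying flat, 130 mm long, 9 mm thick; origin under its middle. Not to be disturbed.

How it is judged (in metres and radians):
On the way, in this order (a step that is already met when the one before it is completed fails the run):
1. all the jars stand on the pan, let go, with the beam arrested (x of jar_1 in the frame of pan_top between -0.085 and 0.085 m and y of jar_1 in the frame of pan_top between -0.085 and 0.085 m and z of jar_1 in the frame of pan_top between -0.01 and 0.012 m and angle between each of jar_1, jar_2, jar_3's own z axis and vertical below 0.15 rad and linear speed of each of jar_1, jar_2, jar_3 below 0.05 m/s and contact force between the fingers and jar_1 below 0.3 N and x of jar_2 in the frame of pan_top between -0.085 and 0.085 m and y of jar_2 in the frame of pan_top between -0.085 and 0.085 m and z of jar_2 in the frame of pan_top between -0.01 and 0.012 m and contact force between the fingers and jar_2 below 0.3 N and x of jar_3 in the frame of pan_top between -0.085 and 0.085 m and y of jar_3 in the frame of pan_top between -0.085 and 0.085 m and z of jar_3 in the frame of pan_top between -0.01 and 0.012 m and contact force between the fingers and jar_3 below 0.3 N and contact force between each of the fingers, the arm and balance below 0.3 N and value of joint arrest below 0.1 rad), for 0.3 s.
2. the beam is released and rests level (within 0.02 rad) for a second with the jars on the pan and nothing touching the scale (x of jar_1 in the frame of pan_top between -0.085 and 0.085 m and y of jar_1 in the frame of pan_top between -0.085 and 0.085 m and z of jar_1 in the frame of pan_top between -0.01 and 0.012 m and angle between each of jar_1, jar_2, jar_3's own z axis and vertical below 0.15 rad and linear speed of each of jar_1, jar_2, jar_3 below 0.05 m/s and contact force between the fingers and jar_1 below 0.3 N and x of jar_2 in the frame of pan_top between -0.085 and 0.085 m and y of jar_2 in the frame of pan_top between -0.085 and 0.085 m and z of jar_2 in the frame of pan_top between -0.01 and 0.012 m and contact force between the fingers and jar_2 below 0.3 N and x of jar_3 in the frame of pan_top between -0.085 and 0.085 m and y of jar_3 in the frame of pan_top between -0.085 and 0.085 m and z of jar_3 in the frame of pan_top between -0.01 and 0.012 m and contact force between the fingers and jar_3 below 0.3 N and contact force between each of the fingers, the arm and balance below 0.3 N and value of joint arrest above 0.85 rad and value of joint beam between -0.02 and 0.02 rad), for 1 s.
3. the poise has been left alone: the beam is still level (within 0.03 rad) while the lever is on its way back (between 0.8 and 0.4 rad) (x of jar_1 in the frame of pan_top between -0.085 and 0.085 m and y of jar_1 in the frame of pan_top between -0.085 and 0.085 m and z of jar_1 in the frame of pan_top between -0.01 and 0.012 m and angle between each of jar_1, jar_2, jar_3's own z axis and vertical below 0.15 rad and linear speed of each of jar_1, jar_2, jar_3 below 0.05 m/s and contact force between the fingers and jar_1 below 0.3 N and x of jar_2 in the frame of pan_top between -0.085 and 0.085 m and y of jar_2 in the frame of pan_top between -0.085 and 0.085 m and z of jar_2 in the frame of pan_top between -0.01 and 0.012 m and contact force between the fingers and jar_2 below 0.3 N and x of jar_3 in the frame of pan_top between -0.085 and 0.085 m and y of jar_3 in the frame of pan_top between -0.085 and 0.085 m and z of jar_3 in the frame of pan_top between -0.01 and 0.012 m and contact force between the fingers and jar_3 below 0.3 N and value of joint arrest between 0.4 and 0.8 rad and value of joint beam between -0.03 and 0.03 rad).
4. the beam is arrested again, the jars still on the pan (x of jar_1 in the frame of pan_top between -0.085 and 0.085 m and y of jar_1 in the frame of pan_top between -0.085 and 0.085 m and z of jar_1 in the frame of pan_top between -0.01 and 0.012 m and angle between each of jar_1, jar_2, jar_3's own z axis and vertical below 0.15 rad and linear speed of each of jar_1, jar_2, jar_3 below 0.05 m/s and contact force between the fingers and jar_1 below 0.3 N and x of jar_2 in the frame of pan_top between -0.085 and 0.085 m and y of jar_2 in the frame of pan_top between -0.085 and 0.085 m and z of jar_2 in the frame of pan_top between -0.01 and 0.012 m and contact force between the fingers and jar_2 below 0.3 N and x of jar_3 in the frame of pan_top between -0.085 and 0.085 m and y of jar_3 in the frame of pan_top between -0.085 and 0.085 m and z of jar_3 in the frame of pan_top between -0.01 and 0.012 m and contact force between the fingers and jar_3 below 0.3 N and value of joint arrest below 0.1 rad), for 0.3 s.
At the end, for the whole second after the job is handed in: all the jars stand upright (within 0.15 rad), released and at rest, on the floor of the crate; the arrest lever is below 0.1 rad; the poise is out where it balanced (beyond 0.06 m); nothing touches the scale (x of jar_1 in the frame of crate_in between -0.07 and 0.07 m and y of jar_1 in the frame of crate_in between -0.13 and 0.13 m and z of jar_1 in the frame of crate_in between -0.01 and 0.015 m and angle between each of jar_1, jar_2, jar_3's own z axis and vertical below 0.15 rad and linear speed of each of jar_1, jar_2, jar_3 below 0.05 m/s and contact force between the fingers and jar_1 below 0.3 N and x of jar_2 in the frame of crate_in between -0.07 and 0.07 m and y of jar_2 in the frame of crate_in between -0.13 and 0.13 m and z of jar_2 in the frame of crate_in between -0.01 and 0.015 m and contact force between the fingers and jar_2 below 0.3 N and x of jar_3 in the frame of crate_in between -0.07 and 0.07 m and y of jar_3 in the frame of crate_in between -0.13 and 0.13 m and z of jar_3 in the frame of crate_in between -0.01 and 0.015 m and contact force between the fingers and jar_3 below 0.3 N and contact force between each of the fingers, the arm and balance below 0.3 N and value of joint arrest below 0.1 rad and value of joint poise above 0.06 m).
It fails at once if a jar is handled while the beam is free (lever above 0.3 rad) (value of joint arrest above 0.3 rad and (contact force between the fingers and jar_1 above 1 N or contact force between the fingers and jar_2 above 1 N or contact force between the fingers and jar_3 above 1 N)).
It fails at once if the poise is moved while the beam is arrested (lever below 0.1 rad) (value of joint arrest below 0.1 rad and (velocity of joint poise above 0.04 m/s or velocity of joint poise below -0.04 m/s)).
It fails at once if the wash bottle, sorting tray or forceps is moved more than 30 mm (distance of any of wash_bottle, sorting_tray, forceps from where it was at the start of the episode above 0.03 m).
Of jar_1, jar_2, jar_3 only 2 to 3 are there at a start; the rules pass over those that are not, and their reading is None.
At some moment in a run one of jar_1, jar_2, jar_3 may be knocked a few centimetres aside while the robot is not near it.
It also fails if it takes over 210 s, if anything falls off the work surface, if the arm or the gripper's body presses on something with over 40 N, if the wrist force passes 120 N, or if a joint passes its speed limit or range.

## Working session

There is one attempt and no reset: what is moved stays moved. The work goes in short steps, Python scripts to look and compute and a shell command to move; the robot and the scene stay as the last step left them, time stands still between calls to the robot, and variables do not carry over. Pictures are saved under pics/ and viewed, at most 14 in all, crops included, and the job is handed in when it is done.

```bash
ls; mkdir -p pics; cat > h.py <<'E'
import numpy as np, cv2
from scipy.spatial.transform import Rotation as R
from workcell import *
def pose():
    o=get_obs(); return np.array(o["ee_pos"]),R.from_rotvec(o["orientation"])
def save(cam,name):
    im=get_image(cam); cv2.imwrite(f"pics/{name}.png",im[:,:,::-1]); return im
def toworld(p,cam,ps=None):
    m=camera_model(cam); p=np.array(p)
    if cam=="wrist":
        T=np.array(m["tool_from_camera"]); q=T[:3,:3]@p+T[:3,3]; e,r=ps; return e+r.apply(q)
    o=np.array(m["orientation"]); r=R.from_rotvec(o) if o.size==3 else R.from_matrix(o.reshape(3,3))
    return np.array(m["origin"])+r.apply(p)
def rel(target):
    "tool-frame shift as fraction for TCP world target"
    e,r=pose(); return r.inv().apply(np.array(target)-e)/200
E
python3 - <<'E'
from h import *
print(camera_model("scene"),camera_model("side"),camera_model("wrist"))
o=get_obs();print(o["orientation"],R.from_rotvec(o["orientation"]).as_matrix().round(2))
for c in ["scene","side","wrist"]:
    ps=pose(); save(c,c+"0")
    for t in ["balance","pan_top","arrest_tip","poise_top","jar_1","crate_in","wash_bottle","sorting_tray","forceps"]:
        for d in pinpoint(t,c):
            if d["confidence"]>.25: print(c,t,toworld(d["xyz"],c,ps).round(0),round(d["confidence"],2))
E
```

```text
pics
{'fx': 505.1479521909135, 'fy': 505.1479521909135, 'cx': 317.0619725534337, 'cy': 239.04338886983587, 'origin': array([1188.834451  , -493.85343008, 1029.60805804]), 'orientation': array([-2.19837813, -1.1336891 ,  0.39988106])} {'fx': 480.2880753683415, 'fy': 480.2880753683415, 'cx': 312.2859723819737, 'cy': 244.9700191130709, 'origin': array([204.10618385, 857.87277103, 890.74362714]), 'orientation': array([-0.53655711,  2.66863689, -1.2560335 ])} {'fx': 371.64829954431775, 'fy': 371.64829954431775, 'cx': 316.3627103612691, 'cy': 235.61557315044385, 'tool_from_camera': array([[-6.15783463e-05, -9.63690320e-01, -2.67022402e-01,
         7.34478441e+01],
       [ 9.99999346e-01,  2.45677314e-04, -1.11726639e-03,
         3.27863690e-01],
       [ 1.14230015e-03, -2.67022296e-01,  9.63689674e-01,
        -1.45149834e+02],
       [ 0.00000000e+00,  0.00000000e+00,  0.00000000e+00,
         1.00000000e+00]])}
[-3.06447683e+00 -6.84954918e-01  5.25180164e-04] [[ 0.9   0.43 -0.  ]
 [ 0.43 -0.9   0.  ]
 [ 0.   -0.   -1.  ]]
scene balance [597.  -1.   0.] 0.77
scene pan_top [601. 141. 
[... 256 characters left out ...]
. 255.   5.] 0.67
scene crate_in [400. 256.   2.] 0.84
scene wash_bottle [ 566. -459.   -1.] 0.84
scene sorting_tray [641. 438.   1.] 0.55
scene forceps [ 413. -406.   -4.] 0.58
side balance [601.  -2.   0.] 0.81
side pan_top [599. 139. 117.] 0.83
side arrest_tip [ 537. -107.   94.] 0.67
side poise_top [ 606. -111.  130.] 0.81
side poise_top [601.  -2.  -0.] 0.29
side jar_1 [ 442. -130.    2.] 0.93
side jar_1 [472. -16.   2.] 0.63
side jar_1 [ 428. -281.    1.] 0.63
side crate_in [396. 252.   2.] 0.81
side wash_bottle [ 567. -463.    0.] 0.78
side sorting_tray [641. 432.   2.] 0.79
side forceps [601.  -3.   3.] 0.63
side forceps [ 421. -405.   -2.] 0.57
wrist forceps [ 413. -405.    5.] 0.71
```

View pics/scene0.png

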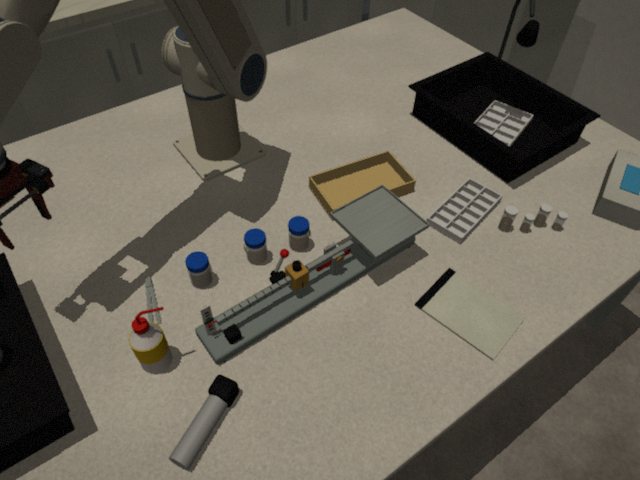

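View pics/side0.png

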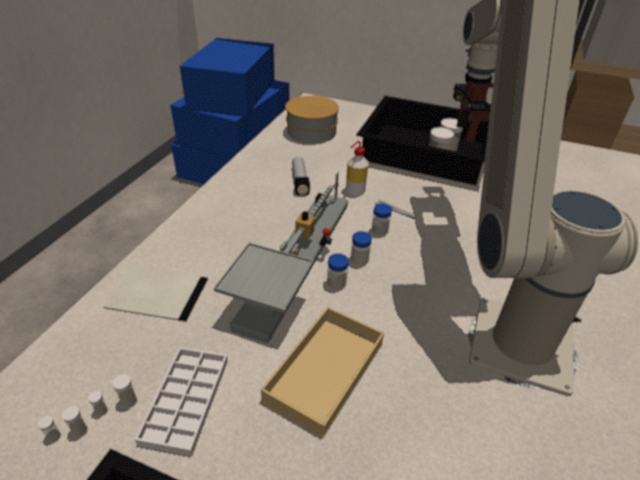

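The scene view shows three jars in front of the balance, at pixels (198,268), (256,245) and (299,232). The crate is at (362,182), the lever ball at (284,253) and the poise at (297,275). In the side view the jars are at (338,268), (361,247) and (382,217), with the crate at (324,370). Both views agree on world positions, and the balance is about square to the world axes.

```bash
python3 -m jog '.3 -.3 -.3 0 0 -.3 -1; .6 -.6 -.5 0 0 -.6 -1; .95 -.85 -.5 0 0 -1 -1; .95 -.85 -.5 0 0 -1 -1; .95 -.85 -.5 0 0 -1 -1; .95 -.85 -.5 0 0 -1 -1; .95 -.85 -.5 0 0 -1 -1'; python3 - <<'E'
from h import *
e,r=pose();print(e,r.as_matrix().round(3),rel([455,-90,340]), np.degrees(np.arctan2(r.as_matrix()[1,0],r.as_matrix()[0,0])))
E
```

```text
t: 2.2
ee_pos: [367.0, -328.7, 341.1]
orientation: [2.78, 1.46, 0.002]
ft_force: [-1.7, -0.6, -0.7]
width: 88.0
grasp_force: 0.0
[ 366.99539423 -328.66386006  341.10010479] [[ 0.568  0.823  0.002]
 [ 0.823 -0.568 -0.001]
 [ 0.     0.002 -1.   ]] [ 1.23217017 -0.31526741  0.00496159] 55.40769472004313
```

```bash
python3 -m jog '.3 -.1 0 0 0 -.3 -1; .6 -.2 0 0 0 -.6 -1; .98 -.25 0 0 0 -1 -1; .98 -.25 0 0 0 -1 -1; .98 -.25 0 0 0 -1 -1; .98 -.25 0 0 0 -1 -1; .98 -.25 0 0 0 -1 -1' | head -3; python3 - <<'E'
from h import *
e,r=pose();print(e,r.as_matrix().round(3),rel([455,-90,340]))
ps=(e,r); save("wrist","w1")
for t in ["arrest_tip","poise_top","jar_1","pan_top","crate_in"]:
    for d in pinpoint(t,"wrist"):
        if d["confidence"]>.25: print(t,toworld(d["xyz"],"wrist",ps).round(0),round(d["confidence"],2))
for c in ["scene","side"]:
  get_image(c)
  for d in outline_of("crate_in",c)+outline_of("balance",c):
    if d["confidence"]>.3:
      cs=cv2.findContours(d["mask"].astype(np.uint8),0,2)[0]; q=max(cs,key=cv2.contourArea)
      q=cv2.approxPolyDP(q,6,True)[:,0]
      m=camera_model(c); out=[]
      for u,v in q:
        ray=np.array([(u-m["cx"])/m["fx"],(v-m["cy"])/m["fy"],1]); o=np.array(m["origin"]); w=toworld(ray,c)-o
        out.append((o+w*(50-o[2])/w[2])[:2].round(0).tolist())
      print(c,d["confidence"],out)
E
```

```text
t: 2.9
ee_pos: [436.1, -142.5, 339.4]
orientation: [-2.314, -2.125, 0.001]
[ 436.1244833  -142.52271805  339.39933651] [[ 0.085  0.996 -0.001]
 [ 0.996 -0.085 -0.   ]
 [-0.    -0.001 -1.   ]] [ 0.26969612  0.07166601 -0.00316712]
arrest_tip [ 537. -101.   90.] 0.83
poise_top [ 600. -114.  128.] 0.86
poise_top [603.  -3.  -2.] 0.54
jar_1 [ 425. -283.   -1.] 0.9
jar_1 [470. -15.   2.] 0.71
scene 0.7 [[499.0, 367.0], [349.0, 384.0], [310.0, 155.0], [343.0, 107.0], [456.0, 93.0], [456.0, 276.0], [527.0, 315.0]]
scene 0.47 [[378.0, -393.0], [492.0, -438.0], [517.0, -420.0]]
scene 0.96 [[641.0, 281.0], [460.0, 269.0], [462.0, 95.0], [568.0, 74.0], [552.0, -114.0], [496.0, -80.0], [572.0, -173.0], [574.0, -309.0], [538.0, -327.0], [584.0, -366.0], [677.0, -362.0], [670.0, 186.0]]
side 0.86 [[447.0, 115.0], [490.0, 375.0], [470.0, 401.0], [345.0, 420.0], [299.0, 168.0], [316.0, 135.0]]
side 0.94 [[632.0, -471.0], [646.0, -30.0], [734.0, -24.0], [731.0, 154.0], [638.0, 176.0], [620.0, 266.0], [531.0, 255.0], [542.0, -301.0], [589.0, -340.0]]
```

View pics/w1.png

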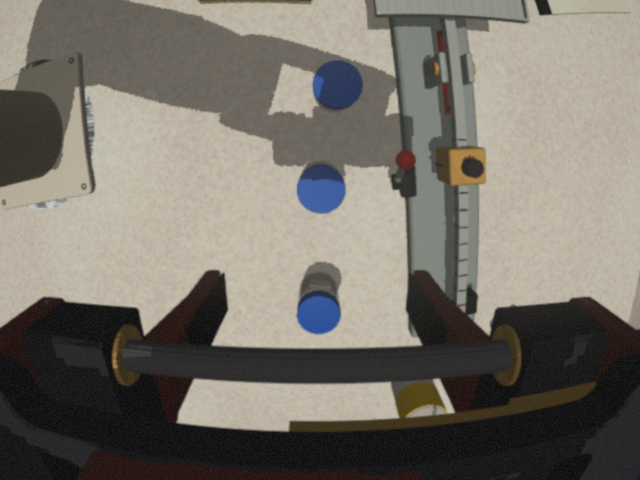

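The wrist view shows three blue lids at (338,84), (321,188) and (319,313), the red ball at (405,160) and the poise at (465,166). I'll triangulate the lids and the ball by projecting these pixels at their known heights, then compare with the networks.

```bash
cat >> h.py <<'E'
def wray(u,v,z,ps):
    m=camera_model("wrist"); d=np.array([u-m["cx"],v-m["cy"]]); r=np.linalg.norm(d); th=r/m["fx"]
    c=np.r_[d/r*np.sin(th),np.cos(th)]; a=toworld([0,0,0],"wrist",ps); b=toworld(c,"wrist",ps)-a
    return (a+b*(z-a[2])/b[2]).round(1)
def lids(ps,z=85):
    "blue lids in the wrist picture -> world at height z"
    im=get_image("wrist"); h=cv2.cvtColor(im,cv2.COLOR_RGB2HSV)
    k=cv2.inRange(h,(105,130,60),(125,255,255)); n,l,s,c=cv2.connectedComponentsWithStats(k)
    return [(wray(*c[i],z,ps),c[i].round(0),s[i,4]) for i in range(1,n) if s[i,4]>300]
E
python3 - <<'E'
from h import *
ps=pose()
for x in lids(ps): print(x)
print(wray(405,160,92,ps), wray(473,167,130,ps), rel([440,-130,250]))
get_image("side"); get_image("scene")
for c in ["scene","side"]:
    for d in pinpoint("jar_1",c):
        if d["confidence"]>.3: print(c,toworld(d["xyz"],c).round(0),round(d["confidence"],2))
E
```

```text
(array([463.7, -23.5,  85. ]), array([332.,  92.]), np.int32(497))
(array([ 441.9, -132.6,   85. ]), array([320., 194.]), np.int32(1321))
(array([ 427.1, -277. ,   85. ]), array([318., 314.]), np.int32(1268))
[ 535.6 -101.    92. ] [ 598.7 -107.9  130. ] [0.05790955 0.01279415 0.44857309]
scene [468. -11.   0.] 0.96
scene [ 423. -282.   -0.] 0.82
scene [ 439. -130.    4.] 0.82
side [469. -18.   4.] 0.76
side [ 444. -132.   -0.] 0.62
side [ 431. -278.    4.] 0.59
```

```bash
python3 -m jog '.06 .02 .25 0 0 -.16 -1; .06 .02 .5 0 0 -.16 -1; .06 .02 .75 0 0 -.16 -1; .06 .02 1 0 0 -.16 -1; .06 .02 1 0 0 -.16 -1; .06 .02 1 0 0 -.16 -1'|head -3; python3 - <<'E'
from h import *
ps=pose(); print(ps[0].round(1),ps[1].as_matrix().round(3)[:,0],rel([441,-131,58]))
for x in lids(ps): print(x)
E
```

```text
t: 4.35
ee_pos: [441.3, -129.6, 139.7]
orientation: [-2.22, -2.22, 0.002]
[ 441.3 -129.6  139.7] [-0.     1.     0.001] [-0.00745957 -0.00060216  0.40859216]
(array([468.8, -17.9,  85. ]), array([367.,  65.]), np.int32(6362))
(array([ 442.3, -127. ,   85. ]), array([318., 261.]), np.int32(5894))
(array([ 422.6, -248.3,   85. ]), array([290., 419.]), np.int32(610))
```

```bash
python3 -m jog '0 0 .2 0 0 0 -1; 0 0 .405 0 0 0 -1; 0 0 .405 0 0 0 -1; 0 0 .405 0 0 0 -1; 0 0 .405 0 0 0 1; 0 0 .405 0 0 0 1; 0 0 .405 0 0 0 1; 0 0 .405 0 0 0 1'; python3 -m jog '0 0 0 0 0 0 1; 0 0 0 0 0 0 1; 0 0 -.25 0 0 0 1; 0 0 -.5 0 0 0 1; 0 0 -.75 0 0 0 1; 0 0 -1 0 0 0 1; 0 0 -1 0 0 0 1; 0 0 -1 0 0 0 1';python3 - <<'E'
from h import *
ps=pose(); print(ps[0],[rel(t).round(3) for t in ([565,192,260],[565,88,260],[635,140,260])])
E
```

```text
t: 5.2
ee_pos: [442.0, -129.9, 59.7]
orientation: [2.22, 2.22, 0.001]
ft_force: [0.0, -0.7, -0.3]
width: 59.6
grasp_force: 0.0
t: 6.0
ee_pos: [441.6, -129.7, 259.3]
orientation: [2.22, 2.22, 0.001]
ft_force: [-1.0, -0.0, -1.9]
width: 53.8
grasp_force: 30.0
[ 441.56558362 -129.72494645  259.33006258] [array([ 1.609,  0.617, -0.003]), array([ 1.089,  0.617, -0.003]), array([ 1.349,  0.967, -0.002])]
```

```bash
python3 -m jog '.2 .08 0 0 0 0 1; .4 .16 0 0 0 0 1; .6 .23 0 0 0 0 1; .8 .31 0 0 0 0 1; .8 .31 0 0 0 0 1; .8 .31 0 0 0 0 1'|head -2; python3 -m jog '.2 .07 0 0 0 0 1; .4 .15 0 0 0 0 1; .6 .23 0 0 0 0 1; .81 .31 0 0 0 0 1; .81 .31 0 0 0 0 1; .81 .31 0 0 0 0 1;.81 .31 0 0 0 0 1'|head -2;python3 - <<'E'
from h import *
ps=pose(); save("wrist","w2"); print(ps[0].round(1),rel([565,192,178]).round(3))
for c in ["wrist","scene","side"]:
  if c!="wrist": get_image(c)
  for d in pinpoint("pan_top",c): print(c,toworld(d["xyz"],c,ps).round(0),round(d["confidence"],2))
  for d in pinpoint("jar_1",c): print(c,toworld(d["xyz"],c,ps).round(0),round(d["confidence"],2))
E
```

```text
t: 6.6
ee_pos: [502.0, 31.0, 256.2]
t: 7.3
ee_pos: [564.5, 190.4, 257.6]
[564.5 190.4 257.6] [0.009 0.002 0.4  ]
wrist [561. 190. 202.] 0.96
scene [599. 141. 117.] 0.62
scene [470. -15.   1.] 0.93
scene [565. 192. 204.] 0.85
scene [ 423. -280.    0.] 0.64
scene [535. -98.  92.] 0.59
side [600. 140. 119.] 0.83
side [470. -13.   3.] 0.63
side [ 431. -282.    0.] 0.84
side [566. 191. 201.] 0.84
side [471. -17.   5.] 0.72
```

View pics/w2.png

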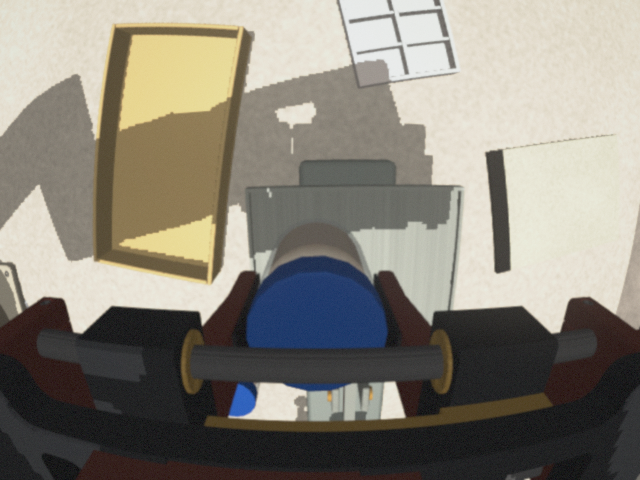

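The wrist view shows the jar held above the pan. The pan's far edge runs from (247,187) to (462,187), and the crate rim corners are at (113,25), (248,28), (212,282) and (95,260). I'll check these against the known sizes and lower the jar.

```bash
python3 -m jog '.01 0 .1 0 0 0 1; .01 0 .2 0 0 0 1; .01 0 .3 0 0 0 1; .01 0 .38 0 0 0 1;.01 0 .38 0 0 0 1;.01 0 .38 0 0 0 1'; python3 - <<'E'
from h import *
ps=(np.array([564.5,190.4,257.6]),R.from_rotvec([2.22,2.22,.001]))
for u,v in [(247,187),(462,187)]: print(wray(u,v,121,ps))
for u,v in [(113,25),(248,28),(212,282),(95,260)]: print(wray(u,v,50,ps))
E
```

```text
t: 8.35
ee_pos: [565.5, 194.4, 182.9]
orientation: [-2.221, -2.221, 0.0]
ft_force: [0.4, 0.0, -1.9]
width: 53.7
grasp_force: 30.0
[511.7 224.3 121. ]
[682.3 225.9 121. ]
[352.8 394.2  50. ]
[500.4 370.3  50. ]
[455.3 115.   50. ]
[312.  136.9  50. ]
```

```bash
python3 -m jog '-.01 0 .02 0 0 0 1; -.01 0 .03 0 0 0 1; -.01 0 .035 0 0 0 1; -.01 0 .035 0 0 0 1;-.01 0 .035 0 0 0 1'
```

```text
t: 8.85
ee_pos: [565.5, 192.3, 175.9]
orientation: [2.221, 2.221, 0.0]
ft_force: [0.2, -0.6, -1.3]
width: 53.3
grasp_force: 30.0
```

```bash
python3 -m jog '0 0 .008 0 0 0 1; 0 0 .008 0 0 0 1; 0 0 .008 0 0 0 -1; 0 0 .008 0 0 0 -1; 0 0 .008 0 0 0 -1;0 0 -.2 0 0 0 -1;0 0 -.4 0 0 0 -1;0 0 -.4 0 0 0 -1'; python3 - <<'E'
from h import *
get_image("side");get_image("scene")
for c in ["scene","side"]:
  for d in pinpoint("jar_1",c): 
    if d["confidence"]>.4:print(c,toworld(d["xyz"],c).round(0),round(d["confidence"],2))
print(rel([470,-14,210]))
E
```

```text
t: 9.65
ee_pos: [568.5, 193.3, 261.4]
orientation: [2.218, 2.218, 0.014]
ft_force: [0.2, -0.2, 0.2]
width: 87.4
grasp_force: 0.0
scene [564. 197. 117.] 0.92
scene [ 425. -279.   -2.] 0.83
scene [471. -16.   1.] 0.6
side [567. 193. 114.] 0.82
side [469. -15.   6.] 0.74
side [ 424. -279.    4.] 0.7
[-1.03010108 -0.47289986  0.22428878]
```

```bash
python3 -m jog '-.2 -.1 0 0 0 0 -1; -.4 -.2 0 0 0 0 -1; -.6 -.3 0 0 0 0 -1; -.8 -.4 0 0 0 0 -1; -1 -.48 .1 0 0 0 -1; -1 -.48 .2 0 0 0 -1; -1 -.48 .4 0 0 0 -1; -1 -.48 .5 0 0 0 -1'|head -3; python3 - <<'E'
from h import *
ps=pose(); print(ps[0].round(1),rel([470,-15,59]).round(3))
for x in lids(ps): print(x)
for d in pinpoint("jar_1","wrist"): print(toworld(d["xyz"],"wrist",ps).round(0),round(d["confidence"],2))
E
```

```text
t: 10.65
ee_pos: [467.0, -8.1, 152.4]
orientation: [-2.22, -2.217, 0.005]
[467.   -8.1 152.4] [-0.034  0.018  0.467]
(array([469.4, -14.1,  85. ]), array([320., 268.]), np.int32(5062))
[469. -16.  -0.] 0.81
```

```bash
python3 -m jog '-.03 .015 .2 0 0 0 -1; -.03 .015 .467 0 0 0 -1; -.03 .015 .467 0 0 0 -1; -.03 .015 .467 0 0 0 -1; -.03 .015 .467 0 0 0 1; -.03 .015 .467 0 0 0 1; -.03 .015 .467 0 0 0 1; -.03 .015 .467 0 0 0 1'; python3 -m jog '0 0 0 0 0 0 1; 0 0 0 0 0 0 1; 0 0 -.25 0 0 0 1; 0 0 -.5 0 0 0 1; 0 0 -.75 0 0 0 1; 0 0 -1 0 0 0 1; 0 0 -1 0 0 0 1; 0 0 -1 0 0 0 1';python3 - <<'E'
from h import *
ps=pose(); print(ps[0],[rel(t).round(3) for t in ([565,192,260],[565,87,260],[635,140,260])])
E
```

```text
t: 11.55
ee_pos: [472.8, -13.7, 63.7]
orientation: [2.22, 2.221, 0.002]
ft_force: [-3.7, -0.2, 3.7]
width: 59.4
grasp_force: 1.6
t: 12.35
ee_pos: [472.8, -13.7, 263.2]
orientation: [2.22, 2.22, 0.003]
ft_force: [0.4, 0.4, -2.1]
width: 53.8
grasp_force: 30.0
[472.7728004  -13.68853621 263.18849662] [array([1.028, 0.461, 0.017]), array([0.503, 0.461, 0.017]), array([0.768, 0.811, 0.018])]
```

```bash
python3 -m jog '.2 .2 0 0 0 0 1; .4 .4 0 0 0 0 1; .6 .6 0 0 0 0 1; .77 .81 0 0 0 0 1; .77 .81 .0 0 0 0 1; .77 .81 .2 0 0 0 1; .77 .81 .37 0 0 0 1; .77 .81 .37 0 0 0 1'; python3 -m jog '0 0 0 0 0 0 1; 0 0 .01 0 0 0 1; 0 0 .02 0 0 0 1; 0 0 .02 0 0 0 1'
```

```text
t: 13.15
ee_pos: [629.5, 139.5, 180.2]
orientation: [-2.215, -2.216, 0.019]
ft_force: [-1.1, -0.3, -2.0]
width: 53.8
grasp_force: 30.0
t: 13.55
ee_pos: [635.0, 140.3, 185.5]
orientation: [2.221, 2.22, 0.003]
ft_force: [0.2, -1.6, -1.2]
width: 54.0
grasp_force: 30.0
```

```bash
python3 -m jog '0 0 .015 0 0 0 1; 0 0 .03 0 0 0 1; 0 0 .03 0 0 0 1; 0 0 .03 0 0 0 1; 0 0 .03 0 0 0 1'
```

```text
t: 14.05
ee_pos: [634.5, 140.3, 178.3]
orientation: [2.222, 2.221, 0.0]
ft_force: [0.2, -1.2, -2.1]
width: 54.0
grasp_force: 30.0
```

```bash
python3 -m jog '0 0 .01 0 0 0 1; 0 0 .013 0 0 0 1; 0 0 .013 0 0 0 -1; 0 0 .013 0 0 0 -1; 0 0 .013 0 0 0 -1;0 0 -.2 0 0 0 -1;0 0 -.4 0 0 0 -1;0 0 -.4 0 0 0 -1'; python3 - <<'E'
from h import *
get_image("side");get_image("scene")
for c in ["scene","side"]:
  for d in pinpoint("jar_1",c): 
    if d["confidence"]>.4:print(c,toworld(d["xyz"],c).round(0),round(d["confidence"],2))
print(rel([425,-280,260]))
E
```

```text
t: 14.85
ee_pos: [637.7, 141.0, 264.6]
orientation: [2.218, 2.217, 0.013]
ft_force: [1.2, 0.1, 0.4]
width: 87.8
grasp_force: 0.0
scene [638. 143. 115.] 0.82
scene [ 424. -278.   -0.] 0.71
scene [563. 193. 119.] 0.64
side [ 429. -280.    2.] 0.93
side [634. 140. 115.] 0.76
side [567. 192. 115.] 0.6
[-2.10079219 -1.04305003 -0.0118513 ]
```

```bash
python3 -m jog '-.2 -.12 0 0 0 0 -1; -.4 -.25 0 0 0 0 -1; -.6 -.37 0 0 0 0 -1; -.8 -.5 0 0 0 0 -1; -1 -.6 0 0 0 0 -1; -1 -.6 0 0 0 0 -1'|head -2;python3 -m jog '-.2 -.12 0 0 0 0 -1; -.4 -.25 0 0 0 0 -1; -.6 -.37 0 0 0 0 -1; -.8 -.44 0.1 0 0 0 -1; -1 -.44 .3 0 0 0 -1; -1 -.44 .5 0 0 0 -1; -1 -.44 .5 0 0 0 -1'|head -2; python3 - <<'E'
from h import *
ps=pose(); print(ps[0].round(1),rel([425,-280,60]).round(3))
for x in lids(ps): print(x)
for d in pinpoint("jar_1","wrist"): print(toworld(d["xyz"],"wrist",ps).round(0),round(d["confidence"],2))
E
```

```text
t: 15.65
ee_pos: [511.0, -62.9, 256.6]
t: 16.35
ee_pos: [422.8, -258.1, 152.7]
[ 422.8 -258.1  152.7] [-0.112  0.016  0.463]
(array([ 426.7, -278.3,   85. ]), array([323., 290.]), np.int32(4841))
[ 426. -282.    2.] 0.63
```

```bash
python3 -m jog '-.11 .02 .1 0 0 0 -1; -.11 .02 .2 0 0 0 -1; -.11 .02 .46 0 0 0 -1; -.11 .02 .46 0 0 0 -1; -.11 .02 .46 0 0 0 -1; -.11 .02 .46 0 0 0 1; -.11 .02 .46 0 0 0 1; -.11 .02 .46 0 0 0 1'; python3 -m jog '0 0 0 0 0 0 1; 0 0 0 0 0 0 1;0 0 0 0 0 0 1; 0 0 -.25 0 0 0 1; 0 0 -.5 0 0 0 1; 0 0 -.75 0 0 0 1; 0 0 -1 0 0 0 1; 0 0 -1 0 0 0 1';python3 - <<'E'
from h import *
ps=pose(); print(ps[0],[rel(t).round(3) for t in ([565,87,260],)])
E
```

```text
t: 17.25
ee_pos: [431.5, -282.3, 68.4]
orientation: [2.219, 2.219, 0.001]
ft_force: [0.2, -0.6, -0.2]
width: 67.1
grasp_force: 0.0
t: 18.05
ee_pos: [433.6, -283.8, 273.1]
orientation: [2.213, 2.213, 0.004]
ft_force: [1.0, -0.3, -2.0]
width: 53.6
grasp_force: 30.0
[ 433.56790433 -283.82995761  273.05937404] [array([1.855, 0.656, 0.059])]
```

```bash
python3 -m jog '.2 .07 0 0 0 0 1; .4 .15 0 0 0 0 1; .6 .22 0 0 0 0 1; .8 .3 0 0 0 0 1; .93 .33 0 0 0 0 1; .93 .33 0 0 0 0 1; .93 .33 0 0 0 0 1'|head -2; python3 -m jog '.2 .07 0 0 0 0 1; .4 .15 0 0 0 0 1; .6 .22 0 0 0 0 1; .8 .3 0 0 0 0 1; .93 .33 0 0 0 0 1; .93 .33 0 0 0 0 1; .93 .33 0 0 0 0 1'|head -2; python3 - <<'E'
from h import *
get_image("side");get_image("scene")
for c in ["scene","side"]:
  for d in pinpoint("jar_1",c): 
    if d["confidence"]>.3:print(c,toworld(d["xyz"],c).round(0),round(d["confidence"],2))
ps=pose(); print(ps[0],[rel(t).round(3) for t in ([565,86,190],)])
E
```

```text
t: 18.75
ee_pos: [496.0, -95.3, 265.3]
t: 19.45
ee_pos: [562.1, 89.2, 265.6]
scene [564. 196. 114.] 0.91
scene [558.  90. 200.] 0.76
scene [634. 137. 115.] 0.65
side [565.  91. 199.] 0.92
side [567. 194. 115.] 0.84
side [635. 140. 118.] 0.66
[562.2067152   88.76113497 266.18540248] [array([-0.014,  0.014,  0.381])]
```

```bash
python3 -m jog '-.014 .014 .1 0 0 0 1; -.014 .014 .2 0 0 0 1; -.014 .014 .3 0 0 0 1; -.014 .014 .38 0 0 0 1; -.014 .014 .38 0 0 0 1; -.014 .014 .38 0 0 0 1; -.014 .014 .38 0 0 0 1'|head -2;python3 -m jog '0 0 .01 0 0 0 1; 0 0 .02 0 0 0 1; 0 0 .02 0 0 0 1;0 0 .02 0 0 0 1;0 0 .02 0 0 0 1'
```

```text
t: 20.35
ee_pos: [565.9, 87.2, 191.4]
t: 20.85
ee_pos: [565.3, 87.6, 186.3]
orientation: [2.221, 2.222, 0.0]
ft_force: [-0.1, -0.6, -1.3]
width: 53.4
grasp_force: 30.0
```

```bash
python3 -m jog '0 0 .01 0 0 0 1; 0 0 .015 0 0 0 1; 0 0 .015 0 0 0 1;0 0 .015 0 0 0 1'
```

```text
t: 21.25
ee_pos: [565.2, 87.5, 183.2]
orientation: [-2.221, -2.221, 0.0]
ft_force: [0.1, -0.4, -1.3]
width: 53.7
grasp_force: 30.0
```

```bash
python3 -m jog '0 0 .008 0 0 0 1; 0 0 .012 0 0 0 1; 0 0 .012 0 0 0 1;0 0 .012 0 0 0 1'|sed -n 2,4p;  python3 -m jog '0 0 0 0 0 0 -1; 0 0 0 0 0 0 -1; 0 0 0 0 0 0 -1;0 0 -.2 0 0 0 -1;0 0 -.4 0 0 0 -1;0 0 -.4 0 0 0 -1;0 0 -.4 0 0 0 -1'; python3 - <<'E'
from h import *
get_image("side");get_image("scene")
for c in ["scene","side"]:
  for t in ["jar_1","arrest_tip","poise_top"]:
   for d in pinpoint(t,c): 
    if d["confidence"]>.4:print(c,t,toworld(d["xyz"],c).round(0),round(d["confidence"],2))
E
```

```text
ee_pos: [565.2, 87.5, 180.8]
orientation: [-2.221, -2.221, 0.0]
ft_force: [0.1, 0.7, -1.4]
t: 22.35
ee_pos: [565.7, 87.6, 261.9]
orientation: [2.221, 2.22, 0.003]
ft_force: [0.3, 0.4, -0.2]
width: 88.0
grasp_force: 0.0
scene jar_1 [562.  89. 112.] 0.9
scene jar_1 [634. 139. 113.] 0.79
scene jar_1 [562. 193. 118.] 0.72
scene arrest_tip [534. -98.  91.] 0.48
scene poise_top [ 601. -111.  135.] 0.61
side jar_1 [569. 191. 115.] 0.79
side jar_1 [635. 137. 117.] 0.78
side poise_top [ 608. -108.  134.] 0.61
```

```bash
python3 -m jog '-.2 -.04 0 0 0 0 1; -.4 -.08 0 0 0 0 1; -.6 -.12 0 0 0 0 1; -.75 -.155 0 0 0 0 1; -.75 -.155 0 0 0 0 1; -.75 -.155 .2 0 0 0 1; -.75 -.155 .4 0 0 0 1; -.75 -.155 .4 0 0 0 1' | head -2; python3 - <<'E'
from h import *
ps=pose(); a=save("wrist","w3"); s=save("scene","s3"); d=save("side","d3")
print(ps[0],rel([535,-66,102]).round(3))
for d_ in pinpoint("arrest_tip","wrist"): print(toworld(d_["xyz"],"wrist",ps).round(0),d_["confidence"])
f=lambda im,x,y,w,h: cv2.resize(im[y:y+h,x:x+w,::-1],(400,300),interpolation=cv2.INTER_CUBIC)
cv2.imwrite("pics/c3.png",np.vstack([np.hstack([f(s,180,240,120,90),f(d,280,160,120,90)]),np.hstack([cv2.resize(a[:,:,::-1],(400,300)),f(s,260,200,120,90)])]))
E
```

```text
t: 23.55
ee_pos: [531.0, -61.3, 176.5]
[530.98276371 -61.34387033 176.47001477] [-0.02  -0.001  0.4  ]
[ 535. -101.   93.] 0.64
```

View pics/c3.png

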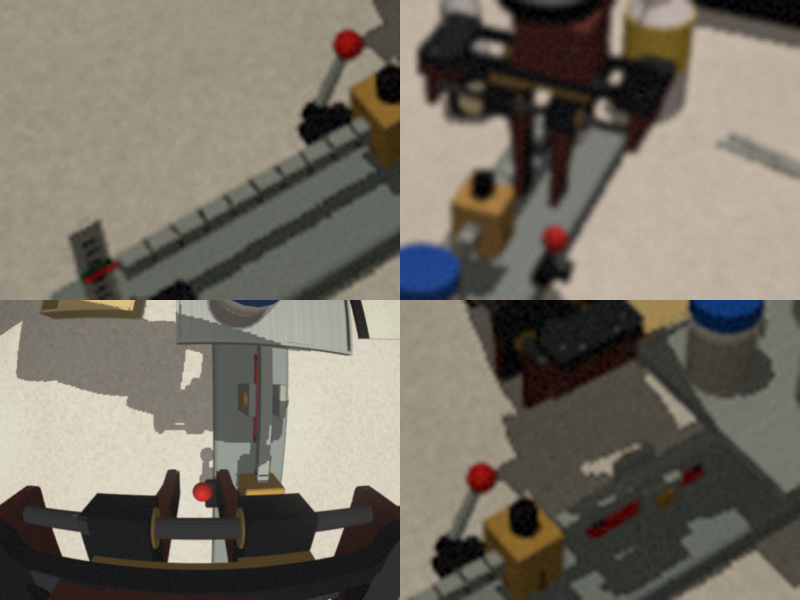

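The crops show the lever ball leaning towards the pan and the jars on the pan. The red pointer lies on the green band at about scene pixel (211,321), which I'll use as the level reference.

```bash
python3 -m jog '-.02 0.02 .2 0 0 0 1; -.02 .02 .37 0 0 0 1; -.02 .02 .37 0 0 0 1; -.02 .02 .37 0 0 0 1; -.02 .02 .37 0 0 0 1'; python3 - <<'E'
from h import *
print(rel([535,-140,102]).round(3))
E
```

```text
t: 24.25
ee_pos: [539.9, -66.6, 109.3]
orientation: [2.219, 2.219, 0.004]
ft_force: [1.0, 0.7, 0.2]
width: 0.4
grasp_force: 0.0
[-0.367 -0.025  0.036]
```

```bash
python3 -m jog '0 -.02 .036 0 0 0 1; -.06 -.02 .036 0 0 0 1; -.12 -.02 .036 0 0 0 1; -.18 -.02 .036 0 0 0 1; -.23 -.02 .036 0 0 0 1; -.28 -.02 .036 0 0 0 1; -.28 -.02 .036 0 0 0 1'; python3 -m jog '-.03 0 0 0 0 0 1; -.06 0 0 0 0 0 1; -.085 0 0 0 0 0 1;-.085 0 0 0 0 0 1'; python3 - <<'E'
from h import *
print(pose()[0])
get_image("side");get_image("scene")
for c in ["scene","side"]:
  for t in ["arrest_tip","poise_top"]:
   for d in pinpoint(t,c): 
    if d["confidence"]>.3:print(c,t,toworld(d["xyz"],c).round(0),round(d["confidence"],2))
E
```

```text
t: 24.95
ee_pos: [534.3, -124.1, 99.8]
orientation: [2.222, 2.22, -0.0]
ft_force: [0.4, -0.7, -0.3]
width: 0.4
grasp_force: 0.0
t: 25.35
ee_pos: [533.5, -139.8, 99.1]
orientation: [-2.22, -2.22, 0.002]
ft_force: [0.4, 0.9, -0.6]
width: 0.2
grasp_force: 0.5
[ 533.45424921 -139.81589114   99.05116671]
scene arrest_tip [ 536. -159.   95.] 0.67
scene poise_top [ 599. -109.  141.] 0.89
side poise_top [ 606. -108.  141.] 0.58
```

```bash
python3 -m jog '-.01 0 0 0 0 0 1; -.02 0 0 0 0 0 1; -.02 0 0 0 0 0 1;-.02 0 0 0 0 0 1'|sed -n 2,4p; python3 -m jog '.1 0 0 0 0 0 1; .1 0 -.2 0 0 0 1; .1 0 -.4 0 0 0 1; .1 0 -.5 0 0 0 1; .1 0 -.5 0 0 0 1'|sed -n 2,2p;  python3 - <<'E'
from h import *
ps=pose(); print(ps[0])
s=save("scene","s4"); get_image("wrist"); get_image("side")
for c in ["wrist","scene","side"]:
  for t in ["arrest_tip","poise_top"]:
   for d in pinpoint(t,c): 
    if d["confidence"]>.3:print(c,t,toworld(d["xyz"],c,ps).round(0),round(d["confidence"],2))
print(rel([600,-110,200]))
E
```

```text
ee_pos: [534.2, -142.8, 99.4]
orientation: [-2.221, -2.22, -0.001]
ft_force: [1.7, 5.4, -3.0]
ee_pos: [536.3, -124.1, 202.9]
[ 536.27779152 -124.1495104   202.91523011]
wrist poise_top [ 602. -109.  137.] 0.61
scene arrest_tip [ 534. -161.   89.] 0.66
scene poise_top [ 597. -107.  139.] 0.73
side arrest_tip [ 537. -167.   91.] 0.5
side poise_top [ 604. -109.  139.] 0.91
[ 0.06706001  0.33081847 -0.00688612]
```

```bash
python3 -m jog '0 .1 -.05 0 0 .28 .1; .03 .2 -.05 0 0 .56 .1; .07 .33 -.05 0 0 .84 .1; .07 .33 -.05 0 0 1 .1; .07 .33 -.05 0 0 1 .1; .07 .33 -.05 0 0 1 .1'|head -2; python3 -m jog '0 0 0 0 0 .28 .1; 0 0 0 0 0 .56 .1; 0 0 0 0 0 .84 .1;  0 0 0 0 0 1 .1; 0 0 0 0 0 1 .1; 0 0 0 0 0 1 .1'|head -2;python3 -m jog '0 0 0 0 0 .28 .1; 0 0 0 0 0 .56 .1; 0 0 0 0 0 .84 .1;  0 0 0 0 0 1 .1; 0 0 0 0 0 1 .1; 0 0 0 0 0 1 .1';  python3 - <<'E'
from h import *
ps=pose(); print(ps[0],ps[1].as_matrix().round(3),get_obs()["qpos"])
a=save("wrist","w5"); get_image("side"); get_image("scene")
for c in ["wrist","scene","side"]:
  for t in ["poise_top"]:
   for d in pinpoint(t,c): 
    if d["confidence"]>.3:print(c,t,toworld(d["xyz"],c,ps).round(0),round(d["confidence"],2))
print(rel([600,-109,149]))
E
```

```text
t: 27.6
ee_pos: [599.7, -109.4, 209.1]
t: 28.2
ee_pos: [599.9, -109.6, 209.6]
t: 28.8
ee_pos: [600.1, -109.5, 209.7]
orientation: [-3.142, -0.006, 0.0]
ft_force: [-0.9, 0.0, -0.4]
width: 39.5
grasp_force: 0.0
[ 600.11118796 -109.53949783  209.65155895] [[ 1.     0.004 -0.   ]
 [ 0.004 -1.     0.   ]
 [-0.    -0.    -1.   ]] [-2.00067073e-01  4.36178339e-01  1.68719890e+00  3.45053121e-05
  1.01836058e+00  1.36700988e+00]
wrist poise_top [ 600. -110.  135.] 0.75
side poise_top [ 604. -107.  139.] 0.93
[-0.00124871 -0.00242088  0.30337694]
```

View pics/w5.png

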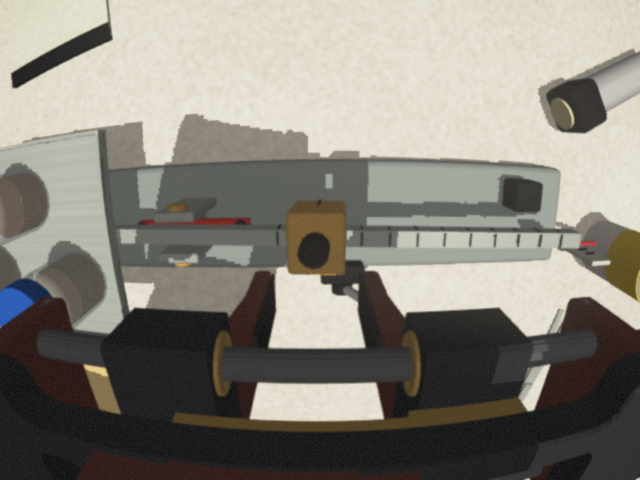

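The wrist view shows the poise knob at (314,250), between the open fingers along the beam. The pointer is at (588,244) and the wash bottle stands clear beyond the end of the beam.

```bash
python3 -m jog '0 0 .1 0 0 0 .1; 0 0 .2 0 0 0 .1; 0 0 .33 0 0 0 .1; 0 0 .33 0 0 0 .1; 0 0 .33 0 0 0 .1; 0 0 .33 0 0 0 .42; 0 0 .33 0 0 0 .42; 0 0 .33 0 0 0 .42'
```

```text
t: 29.9
ee_pos: [600.9, -109.6, 144.8]
orientation: [3.141, 0.0, 0.003]
ft_force: [-0.9, 0.0, -0.6]
width: 25.6
grasp_force: 0.0
```

```bash
python3 -m jog '0 .06 -.005 0 0 0 .42; 0 .12 -.01 0 0 0 .42; 0 .18 -.015 0 0 0 .42; 0 .24 -.02 0 0 0 .42; 0 .3 -.025 0 0 0 .42; 0 .36 -.03 0 0 0 .42; 0 .42 -.035 0 0 0 .42; 0 .42 -.035 0 0 0 .42'; python3 - <<'E'
from h import *
get_image("side"); save("scene","s5"); ps=pose(); get_image("wrist"); 
for c in ["wrist","scene","side"]:
  for t in ["poise_top"]:
   for d in pinpoint(t,c): 
    if d["confidence"]>.3:print(c,t,toworld(d["xyz"],c,ps).round(0),round(d["confidence"],2))
E
```

```text
t: 30.7
ee_pos: [599.9, -195.5, 150.6]
orientation: [3.141, -0.002, -0.001]
ft_force: [0.4, 0.9, -0.3]
width: 25.7
grasp_force: 0.0
wrist poise_top [ 601. -198.  143.] 0.75
scene poise_top [ 599. -196.  146.] 0.72
side poise_top [ 606. -194.  148.] 0.69
side poise_top [396. 254.   5.] 0.62
```

```bash
cat >> h.py <<'E'
def pointer(im):
    "red pointer centroid in scene picture; level reference from pics/s3.png"
    c=im[295:335,190:235].astype(int); k=(c[:,:,0]>c[:,:,1]*1.7)&(c[:,:,0]>c[:,:,2]*1.7)&(c[:,:,0]>70)
    v,u=np.nonzero(k); return (len(u),u.mean().round(2)+190,v.mean().round(2)+295) if len(u) else None
E
python3 -m jog '0 .07 -.005 0 0 0 .42; 0 .12 -.01 0 0 0 .42; 0 .12 -.01 0 0 0 .42; 0 .12 -.01 0 0 0 .42; 0 .12 -.01 0 0 0 .42'|sed -n 2,2p; python3 - <<'E'
from h import *
for n in ["s3","s4","s5"]: print(pointer(cv2.imread(f"pics/{n}.png")[:,:,::-1]))
print(pointer(get_image("scene")))
for d in pinpoint("poise_top","scene")[:2]: print(toworld(d["xyz"],"scene").round(0),d["confidence"])
E
```

```text
ee_pos: [600.2, -217.7, 152.7]
(17, np.float64(210.12), np.float64(321.18))
(16, np.float64(209.38), np.float64(315.56))
(17, np.float64(209.24), np.float64(315.59))
(18, np.float64(209.06), np.float64(317.11))
[ 600. -219.  145.] 0.66
[397. 257.   5.] 0.62
```

```bash
python3 -m jog '0 0 0 0 0 0 .3; 0 0 0 0 0 0 .3; 0 0 0 0 0 0 .3; 0 0 0 0 0 0 .3; 0 0 0 0 0 0 .3; 0 0 0 0 0 0 .3; 0 0 0 0 0 0 .3; 0 0 0 0 0 0 .3'|sed -n 2,2p; python3 - <<'E'
from h import *
for i in range(3): print(pointer(get_image("scene")))
E
```

```text
ee_pos: [600.3, -217.5, 152.7]
(17, np.float64(209.53), np.float64(318.82))
(18, np.float64(209.82999999999998), np.float64(318.72))
(18, np.float64(209.28), np.float64(319.0))
```

```bash
python3 -m jog '0 0 0 0 0 0 .2; 0 0 0 0 0 0 .2; 0 0 0 0 0 0 .2; 0 0 0 0 0 0 .2; 0 0 0 0 0 0 .2; 0 0 0 0 0 0 .2; 0 0 0 0 0 0 .2; 0 0 0 0 0 0 .2'|sed -n 2,2p; python3 - <<'E'
from h import *
for i in range(3): print(pointer(get_image("scene")))
for d in pinpoint("poise_top","scene")[:2]: print(toworld(d["xyz"],"scene").round(0),d["confidence"])
E
```

```text
ee_pos: [600.2, -217.5, 152.7]
(18, np.float64(209.82999999999998), np.float64(318.72))
(18, np.float64(209.82999999999998), np.float64(318.72))
(18, np.float64(209.82999999999998), np.float64(318.72))
[ 602. -221.  143.] 0.59
```

```bash
python3 -m jog '0 0 .03 0 0 0 .2; 0 0 .06 0 0 0 .2; 0 0 .06 0 0 0 .42; 0 0 .06 0 0 0 .42; 0 .02 .06 0 0 0 .42; 0 .038 .06 0 0 0 .42; 0 .038 .06 0 0 0 .42; 0 .038 .06 0 0 0 .42'|sed -n 2,6p;python3 -m jog '0 0 0 0 0 0 .1; 0 0 0 0 0 0 .1; 0 0 0 0 0 0 .1; 0 0 -.1 0 0 0 .1; 0 0 -.2 0 0 0 .1; 0 0 -.2 0 0 0 .1; 0 0 -.2 0 0 0 .1; 0 0 -.2 0 0 0 .1'|sed -n 2,2p;python3 -m jog '0 0 0 0 0 0 .1; 0 0 0 0 0 0 .1; 0 0 0 0 0 0 .1; 0 0 0 0 0 0 .1; 0 0 0 0 0 0 .1; 0 0 0 0 0 0 .1; 0 0 0 0 0 0 .1; 0 0 0 0 0 0 .1'|sed -n 2,2p; python3 - <<'E'
from h import *
for i in range(2): print(pointer(save("scene","s6")))
for d in pinpoint("poise_top","scene")[:2]: print(toworld(d["xyz"],"scene").round(0),d["confidence"])
ps=pose();save("wrist","w6")
for d in pinpoint("poise_top","wrist")[:2]: print(toworld(d["xyz"],"wrist",ps).round(0),d["confidence"])
E
```

```text
ee_pos: [600.3, -225.4, 140.8]
orientation: [3.141, -0.0, 0.0]
ft_force: [0.5, -0.2, -0.1]
width: 25.4
grasp_force: 0.0
ee_pos: [599.6, -224.8, 179.6]
ee_pos: [600.3, -225.1, 180.7]
(20, np.float64(209.65), np.float64(320.3))
(19, np.float64(209.53), np.float64(320.32))
[ 599. -223.  139.] 0.94
[ 602. -227.  135.] 0.73
```

```bash
python3 -m jog '0 0 0 0 0 0 .1; 0 0 0 0 0 0 .1; 0 0 0 0 0 0 .1; 0 0 0 0 0 0 .1; 0 0 0 0 0 0 .1; 0 0 0 0 0 0 .1; 0 0 0 0 0 0 .1; 0 0 0 0 0 0 .1'|sed -n 2,2p; python3 - <<'E'
from h import *
s=save("scene","s7"); print(pointer(s))
f=lambda im,x,y,w,h: cv2.resize(im[y:y+h,x:x+w],(260,260),interpolation=cv2.INTER_CUBIC)
r=lambda n:cv2.imread(f"pics/{n}.png")
w=r("w6"); cv2.imwrite("pics/c7.png",np.vstack([np.hstack([f(r(n),192,298,36,36) for n in ["s3","s4","s7"]]),cv2.resize(w[180:340,300:640],(780,320))]))
E
```

```text
ee_pos: [600.2, -225.1, 180.7]
(20, np.float64(209.8), np.float64(320.3))
```

View pics/c7.png

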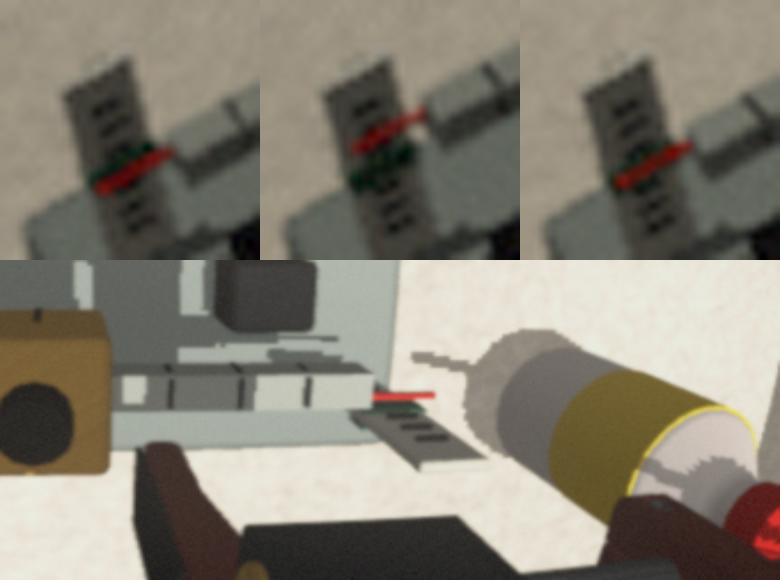

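The left crop is the level reference, the middle one is on the stop, and the right one is now. The pointer is on the green band, about 0.9 px above the reference, so roughly −0.012 rad. One nudge of about 2.5 mm outwards should centre it.

```bash
python3 -m jog '0 0 .1 0 0 0 .1; 0 0 .2 0 0 0 .1; 0 0 .2 0 0 0 .1; 0 0 .2 0 0 0 .42; 0 0 .2 0 0 0 .42; 0 .007 .2 0 0 0 .42; 0 .014 .2 0 0 0 .42; 0 .014 .2 0 0 0 .42'|sed -n 2,6p;python3 -m jog '0 0 0 0 0 0 .1; 0 0 0 0 0 0 .1; 0 0 0 0 0 0 .1; 0 0 -.1 0 0 0 .1; 0 0 -.2 0 0 0 .1; 0 0 -.35 0 0 0 .1; 0 0 -.35 0 0 0 .1; 0 0 -.35 0 0 0 .1'|sed -n 2,2p;python3 -m jog '0 0 0 0 0 0 .1; 0 0 0 0 0 0 .1; 0 0 0 0 0 0 .1; 0 0 0 0 0 0 .1; 0 0 0 0 0 0 .1; 0 0 0 0 0 0 .1; 0 0 0 0 0 0 .1; 0 0 0 0 0 0 .1'|sed -n 2,2p; python3 - <<'E'
from h import *
for i in range(2): print(pointer(save("scene","s8")))
E
```

```text
ee_pos: [600.7, -228.1, 141.2]
orientation: [3.141, -0.0, 0.002]
ft_force: [-0.0, 0.6, 0.2]
width: 25.5
grasp_force: 0.2
ee_pos: [600.4, -228.0, 211.2]
ee_pos: [600.3, -227.9, 210.7]
(19, np.float64(210.11), np.float64(320.79))
(19, np.float64(210.11), np.float64(320.79))
```

```bash
python3 -m jog '-.1 -.05 0 0 0 0 1; -.2 -.1 0 0 0 0 1; -.33 -.13 0 0 0 0 1; -.33 -.13 0 0 0 0 1; -.33 -.13 .2 0 0 0 1; -.33 -.13 .4 0 0 0 1; -.33 -.13 .54 0 0 0 1; -.33 -.13 .54 0 0 0 1';python3 -m jog '0 0 0 0 0 0 1; 0 0 0 0 0 0 1; 0 0 0 0 0 0 1'|sed -n 2,5p; python3 - <<'E'
from h import *
ps=pose();print(ps[0]);get_image("wrist");get_image("side");print(pointer(get_image("scene")))
for c in ["wrist","scene","side"]:
   for d in pinpoint("arrest_tip",c): 
    if d["confidence"]>.3:print(c,toworld(d["xyz"],c,ps).round(0),round(d["confidence"],2))
E
```

```text
t: 40.35
ee_pos: [532.6, -201.2, 99.3]
orientation: [-3.139, 0.0, 0.009]
ft_force: [0.4, -0.4, -0.5]
width: 0.4
grasp_force: 0.0
ee_pos: [535.6, -202.4, 104.5]
orientation: [3.14, -0.0, 0.005]
ft_force: [-0.2, 0.3, 0.5]
width: 0.2
[ 535.56865296 -202.40477644  104.45492022]
(20, np.float64(210.35), np.float64(320.65))
scene [ 532. -165.   91.] 0.69
side [ 538. -168.   95.] 0.57
```

```bash
python3 -m jog '0 -.06 .01 0 0 0 1; 0 -.11 .01 0 0 0 1; 0 -.16 .01 0 0 0 1; 0 -.21 .01 0 0 0 1; 0 -.26 .01 0 0 0 1; 0 -.31 .01 0 0 0 1; 0 -.35 .01 0 0 0 1; 0 -.35 .01 0 0 0 1';python3 -m jog '0 -.02 0 0 0 0 1; 0 -.04 0 0 0 0 1; 0 -.04 0 0 0 0 1; 0 -.04 0 0 0 0 1'; python3 - <<'E'
from h import *
ps=pose();get_image("side");print(pointer(get_image("scene")))
for c in ["scene","side"]:
   for d in pinpoint("arrest_tip",c): 
    if d["confidence"]>.3:print(c,toworld(d["xyz"],c,ps).round(0),round(d["confidence"],2))
E
```

```text
t: 41.75
ee_pos: [533.7, -130.3, 100.4]
orientation: [-3.141, -0.002, 0.002]
ft_force: [0.1, -1.0, 0.1]
width: 0.4
grasp_force: 0.0
t: 42.15
ee_pos: [533.8, -123.6, 100.4]
orientation: [-3.141, 0.0, 0.002]
ft_force: [-0.5, -0.4, -1.0]
width: 0.6
grasp_force: 0.3
(21, np.float64(210.43), np.float64(322.38))
scene [ 535. -103.   92.] 0.52
side [ 538. -107.   94.] 0.49
```

```bash
python3 -m jog '0 -.01 0 0 0 0 1; 0 -.02 0 0 0 0 1; 0 -.02 0 0 0 0 1; 0 -.02 0 0 0 0 1'|sed -n 2,4p; python3 -m jog '0 .08 0 0 0 0 1; 0 .1 0 0 0 0 1; 0 .1 -.2 0 0 0 1; 0 .1 -.4 0 0 0 1; 0 .1 -.55 0 0 0 1; 0 .1 -.55 0 0 0 1'|sed -n 2,2p; python3 - <<'E'
from h import *
ps=pose();get_image("side");get_image("wrist");print(pointer(save("scene","s9")))
for c in ["scene","side","wrist"]:
   for d in pinpoint("arrest_tip",c): 
    if d["confidence"]>.3:print(c,toworld(d["xyz"],c,ps).round(0),round(d["confidence"],2))
E
```

```text
ee_pos: [534.3, -121.7, 100.6]
orientation: [3.139, 0.001, 0.001]
ft_force: [-1.2, -12.1, -4.9]
ee_pos: [536.9, -140.6, 215.1]
(21, np.float64(210.43), np.float64(322.38))
scene [ 534. -101.   93.] 0.58
wrist [ 538. -102.   96.] 0.75
```

The 12 N force says the lever is on its arrest stop. The pointer now reads 322.4 px arrested, against 321.2 before, so I'll check that with the camera model before going on.

```bash
python3 - <<'E'
from h import *
m=camera_model("scene"); r=R.from_rotvec(m["orientation"])
for a in [-.08,-.04,-.02,0,.02]:
    p=r.inv().apply(np.array([600,-1-331*np.cos(a),85-331*np.sin(a)])-m["origin"]); print(a,(p[0]/p[2]*m["fx"]+m["cx"]).round(2),(p[1]/p[2]*m["fy"]+m["cy"]).round(2))
I={n:cv2.imread(f"pics/{n}.png").astype(float) for n in ["s3","s4","s5","s6","s7","s8","s9"]}
for n,i in I.items():
    c=i[300:334,195:230]; w=np.clip(c[:,:,2]-1.3*c[:,:,1],0,None); w[w<10]=0; v,u=np.mgrid[300:334,195:230]
    print(n,(w*u).sum()/w.sum(),(w*v).sum()/w.sum(),w.sum())
f=lambda im,x,y,w,h: cv2.resize(im[y:y+h,x:x+w].astype(np.uint8),(260,260),interpolation=cv2.INTER_CUBIC)
cv2.imwrite("pics/c9.png",np.hstack([f(I[n],192,298,36,36) for n in ["s3","s8","s9"]]))
E
```

```text
-0.08 209.67 315.38
-0.04 210.24 318.89
-0.02 210.6 320.58
0 211.02 322.22
0.02 211.49 323.82
s3 209.73116949275888 321.3795939160178 1374.1
s4 208.60684876481224 315.9852379995983 995.8
s5 208.57942944375537 315.9881690678371 1048.1
s6 209.72943883000576 320.40522553611044 1217.1
s7 209.8154376524006 320.3475994282351 1189.2999999999997
s8 209.72723738434027 321.01166316771634 1286.1
s9 210.1819934451514 322.4894929631772 1037.3999999999999
```

View pics/c9.png

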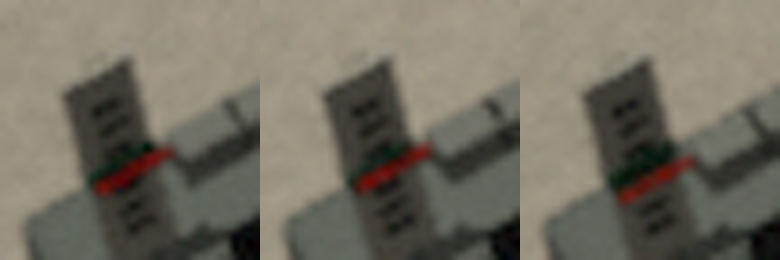

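The three crops are the first arrested view, the balanced view and the newly arrested view. The last one matches the projected level line at 322.2 px. The first arrested view (321.2 px) was taken with a large load imbalance and probably sat slightly off level, so the "balanced" reading was about −0.018 rad, which is too marginal. I'll free the beam again and nudge the poise further out.

```bash
python3 -m jog '0 -.2 0 0 0 0 1; 0 -.4 0 0 0 0 1; 0 -.4 0 0 0 0 1; 0 -.4 .2 0 0 0 1; 0 -.4 .4 0 0 0 1; 0 -.4 .56 0 0 0 1; 0 -.4 .56 0 0 0 1; 0 -.4 .56 0 0 0 1'|sed -n 2,2p; python3 -m jog '0 .06 0.02 0 0 0 1; 0 .11 .02 0 0 0 1; 0 .16 .02 0 0 0 1; 0 .21 .02 0 0 0 1; 0 .26 .02 0 0 0 1; 0 .31 .02 0 0 0 1; 0 .36 .02 0 0 0 1; 0 .36 .02 0 0 0 1'; python3 - <<'E'
from h import *
print(pose()[0],rel([534,-139,102]))
E
```

```text
ee_pos: [533.9, -60.2, 98.2]
t: 45.25
ee_pos: [534.8, -133.7, 95.6]
orientation: [3.141, -0.002, 0.003]
ft_force: [-0.2, -0.1, -0.2]
width: 0.5
grasp_force: 0.0
[ 534.78293628 -133.69840949   95.58026057] [-0.00382171  0.0265427  -0.03208118]
```

```bash
python3 -m jog '0 .015 0 0 0 0 1; 0 .03 0 0 0 0 1; 0 .03 0 0 0 0 1; 0 .03 0 0 0 0 1'|sed -n 2,4p; python3 -m jog '0 -.06 0 0 0 0 1; 0 -.06 -.2 0 0 0 1; 0 -.06 -.4 0 0 0 1; 0 -.06 -.57 0 0 0 1; 0 .1 -.57 0 0 0 .1; .1 .3 -.57 0 0 0 .1; .33 .44 -.57 0 0 0 .1; .33 .44 -.57 0 0 0 .1'|sed -n 2,2p; python3 -m jog '0 0 0 0 0 0 .1; 0 0 0 0 0 0 .1; 0 0 0 0 0 0 .1; 0 0 0 0 0 0 .1'|sed -n 2,2p; python3 - <<'E'
from h import *
ps=pose();get_image("side");get_image("wrist");print(pointer(save("scene","s10")),rel([600.3,-228,180]))
for c in ["scene","side","wrist"]:
  for t in ["arrest_tip","poise_top"]:
   for d in pinpoint(t,c): 
    if d["confidence"]>.4:print(c,t,toworld(d["xyz"],c,ps).round(0),round(d["confidence"],2))
E
```

```text
ee_pos: [534.1, -137.9, 94.6]
orientation: [3.141, 0.001, -0.001]
ft_force: [0.2, 0.7, 0.8]
ee_pos: [604.1, -228.3, 209.0]
ee_pos: [599.6, -225.0, 208.8]
(21, np.float64(210.43), np.float64(320.57)) [0.00137464 0.01254063 0.14466725]
scene poise_top [ 602. -226.  135.] 0.67
side arrest_tip [ 537. -161.   93.] 0.42
side poise_top [ 609. -226.  137.] 0.74
wrist arrest_tip [ 538. -157.   95.] 0.76
wrist poise_top [ 600. -228.  132.] 0.85
```

```bash
python3 -m jog '0 .012 .15 0 0 0 .1; 0 .012 .34 0 0 0 .1; 0 .012 .34 0 0 0 .1; 0 .012 .34 0 0 0 .42; 0 .012 .34 0 0 0 .42; 0 .025 .34 0 0 0 .42; 0 .037 .34 0 0 0 .42; 0 .037 .34 0 0 0 .42'|sed -n 2,6p;python3 -m jog '0 0 0 0 0 0 .1; 0 0 0 0 0 0 .1; 0 0 0 0 0 0 .1; 0 0 -.1 0 0 0 .1; 0 0 -.2 0 0 0 .1; 0 0 -.35 0 0 0 .1; -.33 -.44 -.35 0 0 0 1; -.33 -.84 -.35 0 0 0 1'|sed -n 2,2p;python3 -m jog '0 0 0 0 0 0 1; 0 0 0 0 0 0 1; 0 0 0 0 0 0 1; 0 0 0 0 0 0 1; 0 0 0 0 0 0 1; 0 0 0 0 0 0 1; 0 0 0 0 0 0 1; 0 0 0 0 0 0 1'|sed -n 2,2p; python3 - <<'E'
from h import *
for i in range(2): print(pointer(save("scene","s11")))
print(rel([535,-115,200]))
E
```

```text
ee_pos: [600.8, -233.9, 141.7]
orientation: [3.141, -0.0, 0.002]
ft_force: [0.4, -0.2, 0.1]
width: 25.2
grasp_force: 0.0
ee_pos: [555.7, -145.6, 211.5]
ee_pos: [556.7, -145.4, 210.6]
(22, np.float64(210.32), np.float64(323.09))
(23, np.float64(210.17000000000002), np.float64(323.13))
[-0.10853753 -0.15106904  0.05319297]
```

```bash
python3 -m jog '-.11 -.17 0 0 0 0 1; -.11 -.17 0 0 0 0 1; -.11 -.17 .2 0 0 0 1; -.11 -.17 .4 0 0 0 1; -.11 -.17 .55 0 0 0 1; -.11 -.17 .55 0 0 0 1; -.11 -.17 .55 0 0 0 1; -.11 -.1 .55 0 0 0 1'|sed -n 2,2p; python3 - <<'E'
from h import *
print(pose()[0],rel([535,-141,100]))
E
```

```text
ee_pos: [536.0, -125.0, 102.3]
[ 535.9510421  -125.03324138  102.28344775] [-0.00491772  0.07982034  0.01144241]
```

```bash
python3 -m jog '0 .04 .01 0 0 0 1; 0 .065 .01 0 0 0 1; 0 .08 .01 0 0 0 1; 0 .08 .01 0 0 0 1; 0 .08 .01 0 0 0 1'|sed -n 2,4p
```

```text
ee_pos: [534.6, -141.4, 98.9]
orientation: [3.141, -0.0, 0.0]
ft_force: [0.4, 0.1, -0.3]
```

```bash
python3 -m jog '0 .01 0 0 0 0 1; 0 .02 0 0 0 0 1; 0 .02 0 0 0 0 1; 0 .02 0 0 0 0 1'|sed -n 2,4p; python3 - <<'E'
from h import *
get_image("side");print(pointer(get_image("scene")))
for c in ["scene","side"]:
   for d in pinpoint("arrest_tip",c): 
    if d["confidence"]>.3:print(c,toworld(d["xyz"],c).round(0),round(d["confidence"],2))
E
```

```text
ee_pos: [534.3, -144.7, 98.4]
orientation: [-3.141, -0.0, 0.002]
ft_force: [1.0, 4.6, -2.8]
(23, np.float64(210.17000000000002), np.float64(323.13))
scene [ 533. -162.   89.] 0.57
scene [ 601. -232.  129.] 0.42
side [ 537. -168.   94.] 0.57
```

```bash
python3 -m jog '0 -.06 0 0 0 0 1; 0 -.06 -.2 0 0 0 1; 0 -.06 -.4 0 0 0 1; 0 -.06 -.57 0 0 0 1; 0 .1 -.57 0 0 0 .1; .1 .3 -.57 0 0 0 .1; .33 .42 -.57 0 0 0 .1; .33 .42 -.57 0 0 0 .1'|sed -n 2,2p; python3 -m jog '0 0 0 0 0 0 .1; 0 0 0 0 0 0 .1; 0 0 0 0 0 0 .1'|sed -n 2,2p; python3 - <<'E'
from h import *
ps=pose();print(pointer(get_image("scene")),rel([600.3,-230,139]),rel([600.3,-227.2,139]))
E
```

```text
ee_pos: [605.0, -232.2, 213.4]
ee_pos: [599.7, -228.1, 212.7]
(23, np.float64(210.17000000000002), np.float64(323.13)) [0.0021665  0.00877263 0.36916338] [ 0.00217673 -0.00522737  0.36916442]
```

```bash
python3 -m jog '0 .009 .15 0 0 0 .1; 0 .009 .37 0 0 0 .1; 0 .009 .37 0 0 0 .1; 0 .009 .37 0 0 0 .42; 0 .009 .37 0 0 0 .42; 0 .002 .37 0 0 0 .42; 0 -.006 .37 0 0 0 .42; 0 -.006 .37 0 0 0 .42'|sed -n 2,6p;python3 -m jog '0 0 0 0 0 0 .1; 0 0 0 0 0 0 .1; 0 0 0 0 0 0 .1; 0 0 -.1 0 0 0 .1; 0 0 -.2 0 0 0 .1; 0 0 -.35 0 0 0 .1; 0 0 -.35 0 0 0 .1; 0 0 -.35 0 0 0 .1'|sed -n 2,2p;python3 -m jog '0 0 0 0 0 0 1; 0 0 0 0 0 0 1; 0 0 0 0 0 0 1; 0 0 0 0 0 0 1; 0 0 0 0 0 0 1; 0 0 0 0 0 0 1; 0 0 0 0 0 0 1; 0 0 0 0 0 0 1'|sed -n 2,2p; python3 - <<'E'
from h import *
for i in range(2): print(pointer(save("scene","s12")))
print(rel([534,-202,100]))
E
```

```text
ee_pos: [601.6, -228.2, 140.0]
orientation: [3.14, 0.0, 0.004]
ft_force: [1.0, -1.5, 0.2]
width: 25.5
grasp_force: 0.7
ee_pos: [600.8, -228.0, 209.0]
ee_pos: [600.7, -227.9, 208.7]
(22, np.float64(210.32), np.float64(322.5))
(22, np.float64(210.32), np.float64(322.5))
[-0.33352645 -0.12983653  0.54353542]
```

The pointer now matches the arrested reading. I'll let it rest a moment, then arrest the beam.

```bash
python3 -m jog '-.1 -.05 0 0 0 0 1; -.2 -.1 0 0 0 0 1; -.33 -.13 0 0 0 0 1; -.33 -.13 0 0 0 0 1; -.33 -.13 .2 0 0 0 1; -.33 -.13 .4 0 0 0 1; -.33 -.13 .54 0 0 0 1; -.33 -.13 .54 0 0 0 1'|sed -n 2,2p;python3 -m jog '0 0 0 0 0 0 1; 0 0 0 0 0 0 1; 0 0 0 0 0 0 1; 0 0 0 0 0 0 1; 0 0 0 0 0 0 1'|sed -n 2,5p; python3 - <<'E'
from h import *
print(pointer(get_image("scene")),rel([534,-131,101]),rel([534,-121.7,101]))
E
```

```text
ee_pos: [533.1, -201.3, 97.3]
ee_pos: [535.2, -202.1, 101.6]
orientation: [3.141, 0.0, 0.002]
ft_force: [-0.7, -0.2, 0.8]
width: 0.5
(21, np.float64(210.43), np.float64(322.48)) [-0.00502357 -0.3554236   0.0015348 ] [-0.00502594 -0.4019236   0.00151625]
```

```bash
python3 -m jog '0 -.06 0 0 0 0 1; 0 -.11 0 0 0 0 1; 0 -.16 0 0 0 0 1; 0 -.21 0 0 0 0 1; 0 -.26 0 0 0 0 1; 0 -.31 0 0 0 0 1; 0 -.35 0 0 0 0 1; 0 -.36 0 0 0 0 1'|sed -n 2,4p;python3 -m jog '0 -.02 0 0 0 0 1; 0 -.04 0 0 0 0 1; 0 -.05 0 0 0 0 1; 0 -.05 0 0 0 0 1; 0 -.05 0 0 0 0 1'|sed -n 2,4p
```

```text
ee_pos: [534.9, -129.0, 100.7]
orientation: [3.141, 0.002, 0.001]
ft_force: [1.3, -4.5, -0.6]
ee_pos: [534.2, -121.7, 100.2]
orientation: [3.139, 0.002, -0.001]
ft_force: [-0.4, -13.8, -3.7]
```

```bash
python3 -m jog '0 .08 0 0 0 0 1; 0 .1 0 0 0 0 1; 0 .1 -.2 0 0 0 1; 0 .1 -.4 0 0 0 1; 0 .1 -.6 0 0 0 1; 0 .1 -.8 0 0 -.2 -1; 0 .1 -.9 0 0 -.5 -1; 0 .1 -.9 0 0 -.7 -1'|sed -n 2,2p;python3 -m jog '0 0 0 0 0 -.28 -1; 0 0 0 0 0 -.56 -1; 0 0 0 0 0 -.84 -1; 0 0 0 0 0 -1 -1; 0 0 0 0 0 -1 -1'|sed -n 2,3p; python3 -m jog '0 0 0 0 0 -.28 -1; 0 0 0 0 0 -.56 -1; 0 0 0 0 0 -.84 -1; 0 0 0 0 0 -.98 -1; 0 0 0 0 0 -.98 -1'|sed -n 2,3p; python3 - <<'E'
from h import *
ps=pose(); get_image("wrist"); get_image("side"); save("scene","s13"); M=ps[1].as_matrix(); print(ps[0],M[:,1].round(3),np.degrees(np.arctan2(M[1,1],M[0,1])))
for c in ["scene","side","wrist"]:
  for t in ["arrest_tip","poise_top","jar_1"]:
   for d in pinpoint(t,c): 
    if d["confidence"]>.4:print(c,t,toworld(d["xyz"],c,ps).round(0),round(d["confidence"],2))
print(rel([565,88,270]))
E
```

```text
ee_pos: [536.3, -140.2, 284.4]
ee_pos: [534.4, -139.7, 280.5]
orientation: [-2.834, -1.353, 0.0]
ee_pos: [534.5, -139.8, 280.5]
orientation: [-2.401, -2.025, -0.0]
[ 534.52882329 -139.76730483  280.51832138] [ 0.986 -0.169 -0.001] -9.707477086215748
scene arrest_tip [533. -98.  90.] 0.45
scene poise_top [ 600. -232.  130.] 0.78
scene jar_1 [562.  91. 117.] 0.95
scene jar_1 [636. 138. 117.] 0.85
scene jar_1 [561. 194. 118.] 0.65
side arrest_tip [ 537. -108.   91.] 0.54
side poise_top [ 609. -232.  133.] 0.83
side jar_1 [567. 194. 115.] 0.66
wrist arrest_tip [ 534. -101.   90.] 0.7
wrist poise_top [ 601. -233.  131.] 0.59
[ 1.14896338 -0.04105664  0.053413  ]
```

```bash
python3 -m jog '.2 0 0 0 0 0 -1; .4 0 0 0 0 0 -1; .6 0 0 0 0 0 -1; .8 -.02 0 0 0 0 -1; 1 -.04 0 0 0 0 -1; 1 -.04 0 0 0 0 -1; 1 -.04 0 0 0 0 -1'|sed -n 2,2p;python3 - <<'E'
from h import *
ps=pose(); print(ps[0],rel([565,88.5,178]))
for x in lids(ps,200): print(x)
E
```

```text
ee_pos: [560.1, 59.2, 280.6]
[560.10912725  59.20559324 280.60651913] [1.48675259e-01 2.17223751e-05 5.12981660e-01]
(array([566.3, 191.7, 200. ]), array([290.,  41.]), np.int32(5354))
(array([633.3, 138. , 200. ]), array([413., 111.]), np.int32(5326))
(array([566.6,  91.5, 200. ]), array([318., 201.]), np.int32(5023))
```

```bash
python3 -m jog '.15 0 0 0 0 0 -1; .15 0 .1 0 0 0 -1; .15 0 .3 0 0 0 -1; .15 0 .51 0 0 0 -1; .15 0 .51 0 0 0 -1; .15 0 .51 0 0 0 -1; .15 0 .51 0 0 0 1; .15 0 .51 0 0 0 1'|sed -n 2,2p; python3 -m jog '0 0 0 0 0 0 1;0 0 0 0 0 0 1; 0 0 0 0 0 0 1; 0 0 0 0 0 0 1'; python3 - <<'E'
from h import *
z=pose()[0][2]; print(z,rel([565,88,290]))
E
```

```text
ee_pos: [566.6, 88.0, 181.0]
t: 62.35
ee_pos: [565.3, 88.2, 178.9]
orientation: [2.399, 2.028, 0.001]
ft_force: [-0.0, 0.3, 0.7]
width: 53.4
grasp_force: 30.0
178.93827719348923 [-0.00139863 -0.00113472 -0.55530956]
```

```bash
python3 -m jog '0 0 -.25 0 0 0 1;0 0 -.5 0 0 0 1; 0 0 -.5 0 0 0 1; 0 -.2 -.5 0 0 0 1; 0 -.4 -.5 0 0 0 1; 0 -.6 -.5 0 0 0 1; 0 -.6 -.5 0 0 0 1; 0 -.6 -.5 0 0 0 1'|sed -n 2,2p; python3 - <<'E'
from h import *
print(pose()[0],rel([414.4,333,200]))
ps=pose(); save("wrist","w14"); get_image("side"); get_image("scene")
for c in ["scene","side","wrist"]:
   for d in pinpoint("crate_in",c): 
    if d["confidence"]>.4:print(c,toworld(d["xyz"],c,ps).round(0),round(d["confidence"],2))
E
```

```text
ee_pos: [446.3, 108.3, 278.4]
[446.3185767 108.3060127 278.3564961] [ 1.08144992 -0.34380268  0.39168084]
scene [394. 254.   1.] 0.71
scene [535. -96.  92.] 0.46
wrist [399. 254.   7.] 0.84
```

View pics/w14.png

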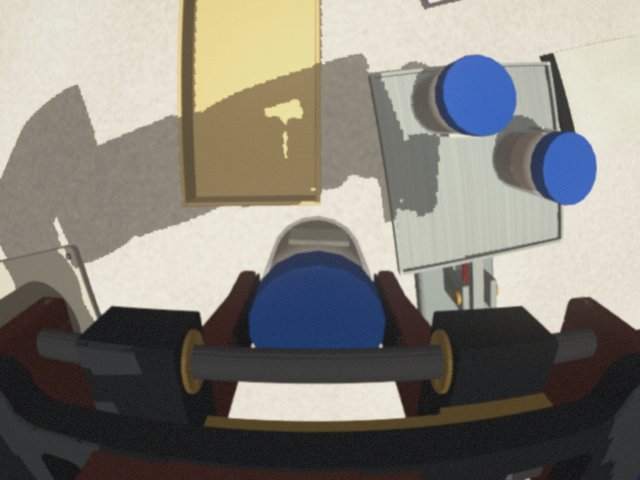

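The wrist view shows the held jar at (318,310), the other two jars still on the pan, and the crate square to the tool with its near rim from (183,206) to (320,203).

```bash
python3 - <<'E'
from h import *
ps=pose(); print(wray(183,206,50,ps),wray(320,203,50,ps))
E
python3 -m jog '.2 -.07 0 0 0 0 1; .4 -.14 0 0 0 0 1; .6 -.2 0 0 0 0 1; .8 -.27 0 0 0 0 1; 1 -.34 0 0 0 0 1; 1 -.34 0.2 0 0 0 1; 1 -.34 .5 0 0 0 1; 1 -.34 .5 0 0 0 1'|sed -n 2,2p;  python3 -m jog '0 0 0 0 0 0 1; 0 0 0 0 0 0 1; 0 0 0 0 0 0 1'|sed -n 2,2p; python3 - <<'E'
from h import *
print(pose()[0],rel([413,333,78]))
E
```

```text
[308.  134.4  50. ] [452.3 111.6  50. ]
ee_pos: [410.6, 315.1, 174.0]
ee_pos: [414.7, 317.4, 180.8]
[414.6963438  317.3789343  180.83959532] [ 0.07417724 -0.02279965  0.5143441 ]
```

```bash
python3 -m jog '.074 -.02 .2 0 0 0 1; .074 -.02 .35 0 0 0 1; .074 -.02 .5 0 0 0 1; .074 -.02 .53 0 0 0 1; .074 -.02 .53 0 0 0 1; .074 -.02 .53 0 0 0 1; .074 -.02 .53 0 0 0 1';python3 - <<'E'
from h import *
print(rel([414,333,69.5]))
E
```

```text
t: 65.25
ee_pos: [412.9, 332.8, 74.5]
orientation: [2.4, 2.027, 0.005]
ft_force: [0.4, -0.9, -1.6]
width: 53.9
grasp_force: 30.0
[0.00208177 0.00529277 0.02518829]
```

```bash
python3 -m jog '0 0 .012 0 0 0 1; 0 0 .024 0 0 0 1; 0 0 .026 0 0 0 1; 0 0 .026 0 0 0 1'|sed -n 2,4p; python3 -m jog '0 0 0 0 0 0 -.6; 0 0 0 0 0 0 -.6; 0 0 0 0 0 0 -.6; 0 0 -.25 0 0 0 -.6; 0 0 -.5 0 0 0 -.6; 0 0 -.75 0 0 0 -1; 0 0 -1 0 0 0 -1; 0 0 -1 0 0 0 -1'|sed -n 2,2p; python3 - <<'E'
from h import *
ps=pose(); get_image("side"); get_image("scene")
for c in ["scene","side"]:
   for d in pinpoint("jar_1",c): 
    if d["confidence"]>.4:print(c,toworld(d["xyz"],c,ps).round(0),round(d["confidence"],2))
print(ps[0],rel([566,192,280]))
E
```

```text
ee_pos: [412.2, 332.5, 69.4]
orientation: [-2.4, -2.027, -0.003]
ft_force: [-3.7, -2.0, 18.1]
ee_pos: [414.7, 334.3, 274.3]
scene [565. 192. 116.] 0.96
scene [637. 137. 120.] 0.82
scene [409. 335.   6.] 0.7
side [636. 139. 118.] 0.83
side [415. 335.   5.] 0.76
side [567. 193. 119.] 0.56
[414.70099212 334.29960441 274.29184991] [-0.55782433  0.88059879 -0.07028303]
```

```bash
python3 -m jog '-.1 .2 0 0 0 0 -1; -.2 .4 0 0 0 0 -1; -.4 .6 0 0 0 0 -1; -.56 .8 0 0 0 0 -1; -.56 .88 0 0 0 0 -1; -.56 .88 0 0 0 0 -1; -.56 .88 0 0 0 0 -1'|sed -n 2,2p;python3 - <<'E'
from h import *
ps=pose(); print(ps[0],rel([566,192,178]))
for x in lids(ps,200): print(x)
for d in pinpoint("jar_1","wrist"): print(toworld(d["xyz"],"wrist",ps).round(0),round(d["confidence"],2))
E
```

```text
ee_pos: [565.5, 191.9, 265.3]
[565.46035553 191.85531278 265.26627248] [0.0018637  0.00419653 0.43631614]
(array([470.9, 309.1, 200. ]), array([130., 101.]), np.int32(2063))
(array([566.5, 195.4, 200. ]), array([317., 254.]), np.int32(5762))
(array([650.6, 151.8, 200. ]), array([455., 295.]), np.int32(515))
(array([615.4, 137.9, 200. ]), array([405., 323.]), np.int32(792))
[411. 328.   3.] 0.95
[634. 138. 115.] 0.92
[564. 193. 125.] 0.73
```

```bash
python3 -m jog '.004 .004 .1 0 0 0 -1; .004 .004 .25 0 0 0 -1; .004 .004 .43 0 0 0 -1; .004 .004 .43 0 0 0 -1; .004 .004 .43 0 0 0 -1; .004 .004 .43 0 0 0 1; .004 .004 .43 0 0 0 1; .004 .004 .43 0 0 0 1'|sed -n 2,2p; python3 -m jog '0 0 0 0 0 0 1;0 0 0 0 0 0 1; 0 0 0 0 0 0 1'; python3 -m jog '0 0 -.25 0 0 0 1;0 0 -.5 0 0 0 1; 0 0 -.5 0 0 0 1; 0 -.2 -.5 0 0 0 1; 0 -.4 -.5 0 0 0 1; 0 -.6 -.5 0 0 0 1; 0 -.6 -.5 0 0 0 1; 0 -.6 -.5 0 0 0 1'|sed -n 2,2p; python3 - <<'E'
from h import *
print(pose()[0],rel([400.5,254,180]))
E
```

```text
ee_pos: [568.2, 193.1, 183.0]
t: 68.55
ee_pos: [567.4, 192.9, 181.7]
orientation: [-2.4, -2.027, -0.0]
ft_force: [-0.2, 1.0, 0.7]
width: 53.6
grasp_force: 29.9
ee_pos: [448.7, 212.9, 281.1]
[448.6537217  212.92621538 281.08565398] [ 0.16273119 -0.27148924  0.50538679]
```

```bash
python3 -m jog '.16 -.14 0 0 0 0 1; .16 -.27 0 0 0 0 1; .16 -.27 0 0 0 0 1; .16 -.27 .2 0 0 0 1; .16 -.27 .4 0 0 0 1; .16 -.27 .6 0 0 0 1; .16 -.27 .8 0 0 0 1; .16 -.27 .95 0 0 0 1'|sed -n 2,2p;  python3 -m jog '0 0 0 0 0 0 1; 0 0 0 0 0 0 1; 0 0 0 0 0 0 1'|sed -n 2,4p; python3 - <<'E'
from h import *
print(pose()[0],rel([400.5,254,73]))
E
```

```text
ee_pos: [402.2, 252.8, 88.9]
ee_pos: [402.9, 253.9, 92.8]
orientation: [2.4, 2.027, 0.004]
ft_force: [-0.0, -0.3, -1.5]
[402.87983494 253.94946619  92.77436708] [-0.00191364 -0.01198282  0.09884353]
```

```bash
python3 -m jog '0 -.01 .03 0 0 0 1; 0 -.01 .06 0 0 0 1; 0 -.01 .08 0 0 0 1; 0 -.01 .09 0 0 0 1; 0 -.01 .095 0 0 0 1; 0 -.01 .095 0 0 0 1'|sed -n 2,4p
```

```text
ee_pos: [399.2, 253.7, 72.4]
orientation: [-2.399, -2.028, 0.0]
ft_force: [0.7, 0.3, -1.8]
```

```bash
python3 -m jog '0 0 .006 0 0 0 1; 0 0 .008 0 0 0 1; 0 0 .008 0 0 0 1'|sed -n 2,4p; python3 -m jog '0 0 0 0 0 0 -.6; 0 0 0 0 0 0 -.6; 0 0 0 0 0 0 -.6; 0 0 -.25 0 0 0 -.6; 0 0 -.5 0 0 0 -.6; 0 0 -.75 0 0 0 -1; 0 0 -1 0 0 0 -1; 0 0 -1 0 0 0 -1'|sed -n 2,2p; python3 - <<'E'
from h import *
ps=pose(); get_image("side"); get_image("scene")
for c in ["scene","side"]:
   for d in pinpoint("jar_1",c): 
    if d["confidence"]>.4:print(c,toworld(d["xyz"],c,ps).round(0),round(d["confidence"],2))
print(ps[0],rel([635,139,280]))
E
```

```text
ee_pos: [399.5, 253.9, 71.3]
orientation: [2.4, 2.028, 0.001]
ft_force: [-2.0, -0.6, 5.1]
ee_pos: [402.5, 255.7, 277.4]
scene [411. 338.   8.] 0.93
scene [399. 252.  10.] 0.78
scene [636. 140. 119.] 0.56
side [415. 334.   7.] 0.98
side [635. 139. 118.] 0.87
side [399. 255.   3.] 0.86
[402.49895078 255.69056409 277.3813703 ] [-0.36611435  1.26122079 -0.05337388]
```

```bash
python3 -m jog '-.1 .2 0 0 0 0 -1; -.2 .4 0 0 0 0 -1; -.3 .6 0 0 0 0 -1; -.37 .8 0 0 0 0 -1; -.37 1 0 0 0 0 -1; -.37 1 0 0 0 0 -1; -.37 1 0 0 0 0 -1'|sed -n 2,2p; python3 -m jog '0 .15 0 0 0 0 -1; 0 .26 0 0 0 0 -1; 0 .26 0 0 0 0 -1; 0 .26 0 0 0 0 -1'|sed -n 2,2p; python3 - <<'E'
from h import *
ps=pose(); print(ps[0],rel([635,139,179]))
for x in lids(ps,200): print(x)
E
```

```text
ee_pos: [583.3, 146.9, 268.1]
ee_pos: [633.6, 139.2, 269.7]
[633.60094869 139.20088708 269.68026869] [0.00055386 0.00835847 0.45337904]
(array([494.3, 290.9, 200. ]), array([72., 72.]), np.int32(1654))
(array([486.4, 239.1, 200. ]), array([ 74., 148.]), np.int32(1740))
(array([635.1, 139.8, 200. ]), array([318., 256.]), np.int32(5506))
```

```bash
python3 -m jog '0 .006 .1 0 0 0 -1; 0 .006 .25 0 0 0 -1; 0 .006 .45 0 0 0 -1; 0 .006 .45 0 0 0 -1; 0 .006 .45 0 0 0 -1; 0 .006 .45 0 0 0 1; 0 .006 .45 0 0 0 1; 0 .006 .45 0 0 0 1'|sed -n 2,2p; python3 -m jog '0 0 0 0 0 0 1;0 0 0 0 0 0 1; 0 0 0 0 0 0 1'; python3 -m jog '0 0 -.25 0 0 0 1;0 0 -.5 0 0 0 1; 0 -.2 -.5 0 0 0 1; 0 -.4 -.5 0 0 0 1; 0 -.6 -.5 0 0 0 1; 0 -.8 -.5 0 0 0 1; 0 -.9 -.5 0 0 0 1; 0 -.9 -.5 0 0 0 1'|sed -n 2,2p; python3 - <<'E'
from h import *
print(pose()[0],rel([387,176,180]))
E
```

```text
ee_pos: [637.4, 138.8, 182.6]
t: 74.6
ee_pos: [636.5, 138.6, 181.2]
orientation: [-2.399, -2.028, -0.0]
ft_force: [-1.1, 0.3, 2.3]
width: 53.6
grasp_force: 30.0
ee_pos: [456.5, 168.6, 280.6]
[456.53853496 168.62743948 280.63997778] [-0.02084534 -0.34830037  0.50369784]
```

```bash
python3 -m jog '-.02 -.17 0 0 0 0 1; -.02 -.35 0 0 0 0 1; -.02 -.35 0 0 0 0 1; -.02 -.35 .2 0 0 0 1; -.02 -.35 .4 0 0 0 1; -.02 -.35 .6 0 0 0 1; -.02 -.35 .8 0 0 0 1; -.02 -.35 .95 0 0 0 1'|sed -n 2,2p;  python3 -m jog '0 0 0 0 0 0 1; 0 0 0 0 0 0 1; 0 0 0 0 0 0 1'|sed -n 2,4p; python3 - <<'E'
from h import *
print(pose()[0],rel([387,176,73]))
E
```

```text
ee_pos: [390.8, 176.2, 88.7]
ee_pos: [391.2, 176.8, 92.2]
orientation: [2.399, 2.027, 0.004]
ft_force: [-0.3, 0.7, -1.5]
[391.18262306 176.80785554  92.1607483 ] [-0.00762023 -0.02018243  0.09574253]
```

```bash
python3 -m jog '0 -.017 .03 0 0 0 1; 0 -.017 .06 0 0 0 1; 0 -.017 .08 0 0 0 1; 0 -.017 .09 0 0 0 1; 0 -.017 .095 0 0 0 1; 0 -.017 .097 0 0 0 1; 0 -.017 .097 0 0 0 1'|sed -n 2,4p
```

```text
ee_pos: [386.1, 176.9, 71.5]
orientation: [-2.4, -2.028, 0.0]
ft_force: [0.2, -0.3, -1.4]
```

```bash
python3 -m jog '0 0 .005 0 0 0 1; 0 0 .007 0 0 0 1; 0 0 .007 0 0 0 1'|sed -n 2,4p; python3 -m jog '0 0 0 0 0 0 -.6; 0 0 0 0 0 0 -.6; 0 0 0 0 0 0 -.6; 0 0 -.25 0 0 0 -.6; 0 0 -.5 0 0 0 -.6; 0 0 -.75 0 0 0 -1; 0 0 -1 0 0 0 -1; 0 0 -1 0 0 0 -1'|sed -n 2,2p; python3 -m jog '0 0 0 0 0 0 -1; 0 0 0 0 0 0 -1; 0 0 0 0 0 0 -1; 0 0 0 0 0 0 -1; 0 0 0 0 0 0 -1'|sed -n 2,2p; python3 - <<'E'
from h import *
ps=pose(); d=save("side","d15"); s=save("scene","s15")
for c in ["scene","side"]:
  for t in ["jar_1","poise_top","arrest_tip"]:
   for q in pinpoint(t,c): 
    if q["confidence"]>.4:print(c,t,toworld(q["xyz"],c,ps).round(0),round(q["confidence"],2))
cv2.imwrite("pics/c15.png",np.hstack([cv2.resize(d[140:460,180:460,::-1],(400,457)),cv2.resize(s[130:370,180:440,::-1],(400,457))]))
E
```

```text
ee_pos: [386.1, 176.9, 70.1]
orientation: [2.4, 2.028, 0.0]
ft_force: [1.3, 1.0, -2.2]
ee_pos: [389.5, 178.3, 276.3]
ee_pos: [385.7, 176.7, 269.1]
scene jar_1 [387. 179.   7.] 0.83
scene jar_1 [409. 336.   5.] 0.82
scene jar_1 [396. 255.   6.] 0.74
scene poise_top [ 601. -231.  126.] 0.89
scene arrest_tip [ 532. -101.   89.] 0.66
scene arrest_tip [384. 178.   6.] 0.65
side jar_1 [411. 332.   7.] 0.93
side jar_1 [399. 255.   5.] 0.67
side jar_1 [385. 176.  11.] 0.64
side poise_top [ 608. -233.  128.] 0.57
```

View pics/c15.png

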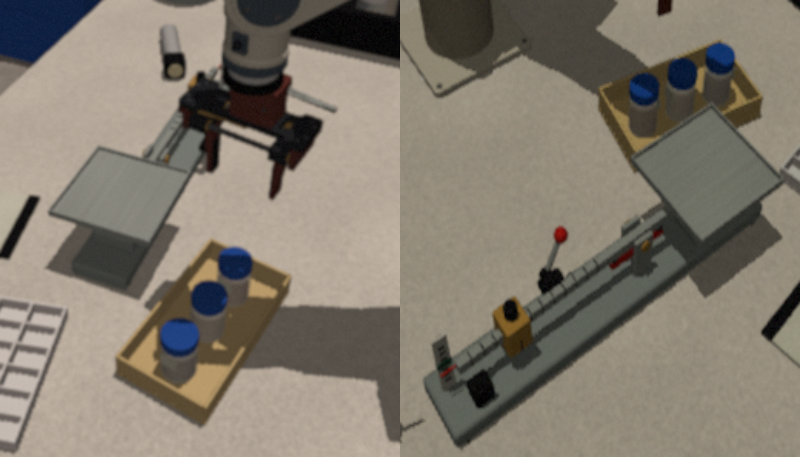

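The crops show all three jars upright in the crate, at (179,347), (209,308) and (235,273) in the side crop. The lever ball at (560,235) leans towards the pan, and the poise is out at (512,325).

```bash
python3 -c "
from workcell import *
print(close_job())"
```

```text
the job is handed in; nothing more can be done
None
```

I handed the job in with the three jars weighed together and standing upright in the crate, the beam arrested and the poise left at about 150 mm; I balanced twice, because the first setting was too close to the level limit, and `close_job()` returned no verdict.

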